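# Turn a clay tile over in a tipping tray

### The job

The soft clay tile lies ribbed back up in the V-shaped plywood turning tray: tip the tray over so that the tile slides down and tumbles onto its ribbed back, smooth face up, and leave the tray standing on the foot of its other board, let go, in the middle of the round plaster bat. On the way, stand the tray on its narrow heel and let go of it while the tile slides down to the crease and comes to rest, then take it again to finish. Never touch the tile with the gripper, do not spill it or drop the tray, and leave the other things on the bench where they are.

Things in the scene. Friction and masses are not known exactly. Their poses are not given: they have to be found in the camera images.
- tray: Loose V-shaped tray, 0.26 kg: two equal boards A and B meet in a crease at an inside angle of 75 deg. Axes, fixed in the tray: y along the crease, z inward normal of board A (up at the start, A level); A runs from the crease along -x. It is tipped about +y, so that B goes over towards +x. Origin: on the bench below the middle of the crease, in the plane of foot A's underside.
- crease (a point): Middle of the inside crease; axes as the tray's. 24 mm above the support when the tray stands on foot A (start) or foot B (end), 10 mm above it when on the heel. In the tray's axes board B runs from here along (-0.259, 0, 0.966), its inward normal is (-0.966, 0, -0.259). Both boards: 105 mm long from the crease, 66 wide, 10 thick. The tray is 126 mm high at the start.
- grip_a (a point): Grip place of board A: 88 mm from the crease, mid-width, mid-thickness; axes as the tray's. Pinch the 10 mm thickness along the tray's z, fingers pointing along the tray's +x (to the crease). The last 35 mm of each board are plain; nearer the crease 14 mm high, 4 mm thick side rails, 58 mm apart, stand on the inner face.
- grip_b (a point): Grip place of board B: 88 mm from the crease, mid-width, mid-thickness; axes as the tray's. Pinch the 10 mm thickness along (-0.966, 0, -0.259), fingers pointing to the crease along (0.259, 0, -0.966), in the tray's axes. At the start B leans 15 deg over board A.
- heel (a point): Centre of the flat heel's underside, 44 mm across the crease and 66 mm along it, outside the crease and 10 mm from it. Tipped by 52.5 deg about its +y from the start the tray stands here, both boards sloping up like a V, 52.5 deg from level.
- foot_b (a point): Centre of the underside of foot B, 51 x 66 mm. Each board has such a 14 mm thick foot block on its outer side, 7 to 58 mm from the crease, underside 24 mm from the board's inner face. Tipped by 105 deg about +y from the start the tray stands on foot B: board B level, board A leaning 15 deg over it. Axes as the tray's.
- tile: The tile again, 50 x 50 x 8 mm. Origin at the centre of its smooth face; z points out of its ribbed back.
- tile_mid (a point): Centre of the loose clay tile, 50 x 50 x 8 mm, 40 g; z points out of its ribbed back (five ribs), up at the start, when it lies smooth face down on board A. It slides by itself down a board sloping 52 degrees, and topples off a board that leans some 10 degrees past upright.
- bat: Fixed round plaster bat, 220 mm across, 20 mm thick. Origin at the centre of its underside, on the bench; its top is 20 mm above.
- planter: Terracotta planter with a plant, 160 mm across. Bystander, leave alone. Origin at the centre of its underside.
- cup: Stainless measuring cup, 80 mm across, 75 mm high, with a side handle. Bystander, leave alone. Origin at the centre of its underside.
- rib: Translucent silicone rib, a flat 90 mm disc 5 mm thick. Bystander, leave alone. Origin at the centre of its underside.
- jar: White jar with a cork lid, 72 mm across, 100 mm high. Bystander, leave alone. Origin at the centre of its underside.
- bowl: Small blue bowl, 110 mm across, 50 mm high. Bystander, leave alone. Origin at the centre of its underside.
- paddle: Flat bamboo paddle, 275 mm long, 60 mm wide, 10 mm thick. Bystander, leave alone. Origin where blade and handle meet.
- brush: Brush lying flat. Bystander, leave alone.
There are look-alikes about, which are no part of the job. There is more than one size of the bat; the one meant has the size given above. What is shaped like the tray but pink is not meant.

How it is judged:
By the outcome, as a careful person would: the job done as asked, in the order asked, and still so for the second after the job is handed in, with the robot touching nothing.
It also fails if it takes over 70 s, if anything falls off the work surface, if the arm or the gripper's body presses on something with over 40 N, if the wrist force passes 120 N, or if a joint passes its speed limit or range.

### The arm

A 6-joint arm with a two-finger parallel gripper is mounted at the origin on the work surface. World frame = base frame: x ahead of the robot, y to its left, z up, the work surface at z = 0. Lengths are in m, angles in rad, forces in N, time in s.
With the tool pointing down it reaches from about 0.275 to 0.75 m from the base axis. Payload 10.2 kg.
Tool frame: the origin (TCP) lies on the mounting face of the last link; the fingertips stand 173 mm ahead of it and the grasp point (between the pads) lies 155 mm ahead of it; x points along the fingers, y is the direction in which the jaws open and shut, and the axes are right-handed (so a half turn about x gives the same grasp; the last joint's range is limited). The gripper opens to 85 mm and grips with 20 to 120 N. Pads are 22 mm wide; open, the fingers measure 114 mm over their backs; the gripper's body (76 mm by 85 mm) begins 54 mm behind the grasp point. The pads swing forward as they close: fully open they stand 13 mm farther back than shut.
Start: joints at [1.122, 0.313, 1.498, -0, 1.331, -0.223], TCP at [0.118, 0.512, 0.405] pointing down, gripper open.
Joint ranges: [-2.94, 2.94], [-0.97, 2.17], [0.19, 2.56], [-1.23, 4.37], [0.02, 3.11], [-2.88, 2.88]. Speed limits (rad/s): [2.39, 2.39, 3.01, 3.14, 3.14, 3.14].

### API

Orientations are given as a unit quaternion [x, y, z, w].
In Python, from bench import observe, imaging, ticket gives the robot as it stands.
- The arm moves only by the tool apply_moves, never from a script. Its argument "motion" is a list of rows, each an object with "claw": the opening, from 0 (shut) to 1 (fully open); "offset": the shift along the tool's x, y, z in cm, a list of three; "twist": the turn about the tool's x in degrees. In form: [{"claw": claw, "offset": [tx, ty, tz], "twist": twist}, ...]. A call has 1 to 12 rows; each row is the pose to reach, as a shift and turn from the pose measured when the call began, along the tool's axes at that moment; what a row does not reach only later rows make up. A row lasts 1/8 s, in which the tool goes at most 62.5 mm and 10.7 degrees, less where a joint would pass 70% of its speed; a pose out of reach is approached as far as the arm can. A call with a gripper value outside its range is refused whole. The fingers move at their own pace and stop on an object; "grip_force" is the grip in N (left out, the last holds). Time passes only in rows, so rows that repeat a pose let the fingers close. It gives the time, the measured TCP pose, the force and the opening at its end, in the units of the state.
- observe(): the state, without advancing time (a new reading comes with each control period).
- imaging.read_camera(name): name is "scene" or "top"; returns a dict with "frame" (420x560x3 uint8, blue, green, red), "range_z" (420x560 float32, m along the optical axis (not along the pixel's ray), 0 where there is no reading), "fx", "fy", "cx", "cy" (pixels), "R" (3x3) and "t" (3): a world point X has camera coordinates R X + t. Camera axes: x right, y down, z forward; pixel columns grow to the right and rows downward; lengths in m; the calibration is good to about 2 mm. A picture is of the moment at which its call begins.
- ticket.hand_in(): hands the job in, once; it reports no verdict.
The state is a dict: "t": time; "joints": joint angles; "qvel": joint speeds; "joint_torque": joint torques, N m; "eef_pos": TCP position; "tcp_rot": TCP orientation; "contact_force": force on the tool from outside, world axes, zero at the start; "wrist_torque": the same for the moment, N m; "opening": finger opening in m.
Only numpy, scipy, OpenCV 4.12 (cv2) and the standard library are available. Lean on these libraries where they do the work, as an engineer would, in place of code of your own. Each camera call takes 0.05 s, during which the arm holds its last target.

## Working session

There is one attempt and no reset: what is moved stays moved. The work goes in short steps, Python scripts to look and compute and a tool call to move; the robot and the scene stay as the last step left them, time stands still between calls to the robot, and variables do not carry over. Pictures are saved under pics/ and viewed, and the job is handed in when it is done.

Besides the shell and the picture viewer there is one more tool, called after "Request:" as name(argument=value, ...) on one line, values as JSON. apply_moves: Moves the arm, as the interface text tells. Its arguments: {"type":"object","properties":{"motion":{"type":"array"},"grip_force":{"type":"number"}},"required":["motion"]}

```bash
ls; mkdir -p pics
python3 - <<'E'
from bench import observe, imaging
import cv2
s=observe(); print({k:s[k] for k in s})
for n in("scene","top"):
    c=imaging.read_camera(n); cv2.imwrite(f"pics/{n}0.png",c["frame"])
    print(n,c["fx"],c["fy"],c["cx"],c["cy"],c["R"],c["t"])
E
```

```text
pics
{'t': 0.0, 'joints': array([ 1.12158287e+00,  3.13492788e-01,  1.49843044e+00, -2.17419404e-05,
        1.33098472e+00, -2.23420892e-01]), 'qvel': array([ 0.0007328 , -0.00037673, -0.00040331,  0.00122161, -0.00106213,
        0.00097905]), 'joint_torque': array([-8.20798032e-04, -4.12276196e+01, -2.59739131e+01, -1.48974304e-04,
        4.32958695e-03,  4.04844670e-06]), 'eef_pos': array([0.11754848, 0.51164302, 0.40411553]), 'tcp_rot': array([ 0.07921698,  0.7027518 , -0.08009986,  0.70245896]), 'contact_force': array([-0.73572186,  0.66472614, -0.31093398]), 'wrist_torque': array([ 0.05738807, -0.03296959,  0.03003376]), 'opening': 0.08548520401905692}
scene 516.216092487273 516.216092487273 276.23993714545276 217.86344423089946 [[-0.68273105  0.73061072 -0.00928876]
 [ 0.52360914  0.4803493  -0.70363202]
 [-0.50961925 -0.48525511 -0.71050384]] [ 0.37908613 -0.16225656  1.67019823]
top 387.338068285676 387.338068285676 272.4969100984813 201.68843029746984 [[-0.00553474 -0.99991706 -0.011629  ]
 [-0.98162095  0.00765116 -0.19068763]
 [ 0.19076079  0.01035987 -0.98158188]] [-0.03527129  0.51335385  1.16471146]
```

View pics/scene0.png

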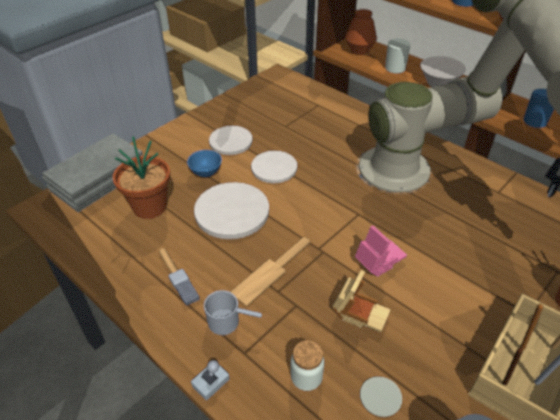

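View pics/top0.png

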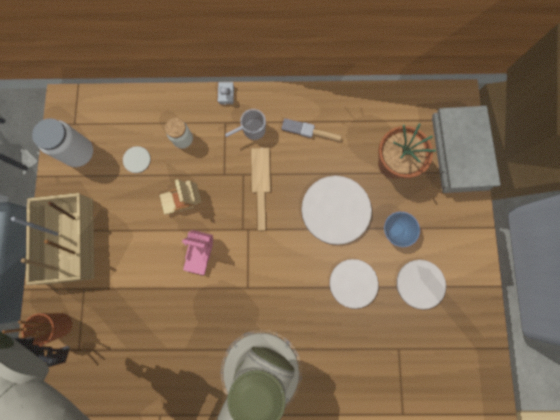

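The tray is at top (180,195) and scene (362,302). The tile is the brown patch on board A, and the big bat is at top (337,210). The pink look-alike is at top (198,253). Next I'll measure.

```bash
cat > h.py <<'E'
import numpy as np, cv2
from bench import observe, imaging
from scipy.spatial.transform import Rotation as Rn
def cam(n):
    c=imaging.read_camera(n); c["R"]=np.array(c["R"]); c["t"]=np.array(c["t"]); return c
def cloud(c):
    z=c["range_z"]; v,u=np.mgrid[0:420,0:560]
    P=np.stack([(u-c["cx"])/c["fx"]*z,(v-c["cy"])/c["fy"]*z,z],-1)
    W=(P-c["t"])@c["R"]; W[z<=0]=np.nan; return W
def ray(c,u,v,h):
    d=c["R"].T@np.array([(u-c["cx"])/c["fx"],(v-c["cy"])/c["fy"],1]); o=-c["R"].T@c["t"]
    return o+d*(h-o[2])/d[2]
def proj(c,X):
    p=np.asarray(X)@c["R"].T+c["t"]; return np.stack([p[...,0]/p[...,2]*c["fx"]+c["cx"],p[...,1]/p[...,2]*c["fy"]+c["cy"]],-1)
def crop(c,u0,v0,u1,v1,k,fn):
    cv2.imwrite(fn,cv2.resize(c["frame"][v0:v1,u0:u1],None,fx=k,fy=k,interpolation=cv2.INTER_CUBIC))
E
python3 - <<'E'
from h import *
for n,b in(("scene",(320,260,400,340)),("top",(150,170,210,220))):
    c=cam(n); W=cloud(c); crop(c,*b,8,f"pics/{n}_tray.png")
    u0,v0,u1,v1=b
    w=W[v0:v1,u0:u1].reshape(-1,3); print(n,np.nanmin(w,0),np.nanmax(w,0), np.isnan(w).mean())
    m=w[:,2]>0.01; print(np.nanmin(w[m],0),np.nanmax(w[m],0),m.sum())
    # white bats
    f=c["frame"].astype(int); hsv=cv2.cvtColor(c["frame"],cv2.COLOR_BGR2HSV)
    mk=((hsv[...,1]<45)&(hsv[...,2]>150)).astype(np.uint8)
    for k in cv2.findContours(mk,0,2)[0]:
        if cv2.contourArea(k)>800:
            (x,y),ax,an=cv2.fitEllipse(k); print("white",x,y,ax,ray(c,x,y,0.02))
            pts=np.array([ray(c,p[0][0],p[0][1],0.02) for p in k]); q=pts[:,:2].astype(np.float32)
            print("  circ",cv2.minEnclosingCircle(q), cv2.fitEllipse(q))
E
```

```text
scene [ 0.3154649   0.07374433 -0.00861945] [0.64833992 0.36765018 0.13296782] 0.00421875
[0.32722562 0.16843139 0.01003181] [0.57794114 0.32766352 0.13296782] 2035
white 380.84161376953125 396.0654296875 (35.74394989013672, 42.018768310546875) [0.67845605 0.42198222 0.02      ]
  circ ((0.6774893403053284, 0.4208191931247711), 0.0440172478556633) ((0.6776237487792969, 0.42116522789001465), (0.08404324948787689, 0.08588530868291855), 155.88699340820312)
white 231.10943603515625 209.3076934814453 (53.79800033569336, 73.08991241455078) [ 0.50111761 -0.23136282  0.02      ]
  circ ((0.5007753372192383, -0.23544807732105255), 0.11679872125387192) ((0.4969145357608795, -0.23557411134243011), (0.21386967599391937, 0.22714629769325256), 146.21658325195312)
white 274.0001220703125 166.1496124267578 (30.817832946777344, 44.6240234375) [ 0.27233747 -0.27391718  0.02      ]
  circ ((0.27171817421913147, -0.2760733664035797), 0.07890191674232483) ((0.27051830291748047, -0.27567359805107117), (0.14274276793003082, 0.15406355261802673), 137.06732177734375)
white 230.45594787597656 139.341506958007
[... 1235 characters left out ...]
2089900970459, -0.4922279417514801), (0.14523981511592865, 0.14620168507099152), 162.80746459960938)
white 353.58251953125 283.4179382324219 (46.83274459838867, 49.15079116821289) [ 0.26065804 -0.28646991  0.02      ]
  circ ((0.26125192642211914, -0.28615593910217285), 0.07475394755601883) ((0.2615024149417877, -0.28641626238822937), (0.14500297605991364, 0.1467694342136383), 159.70460510253906)
white 336.0476379394531 209.7080841064453 (67.13774871826172, 69.35135650634766) [ 0.49112561 -0.24107745  0.02      ]
  circ ((0.4927586317062378, -0.24124671518802643), 0.11128287762403488) ((0.49297940731048584, -0.24097925424575806), (0.21906620264053345, 0.21936601400375366), 47.59830093383789)
```

Run:
```python
import cv2,numpy as np
a=cv2.imread("pics/scene_tray.png")
b=cv2.imread("pics/top_tray.png"); print(a.shape,b.shape)
```

```text
(640, 640, 3) (400, 480, 3)
```

View pics/scene_tray.png

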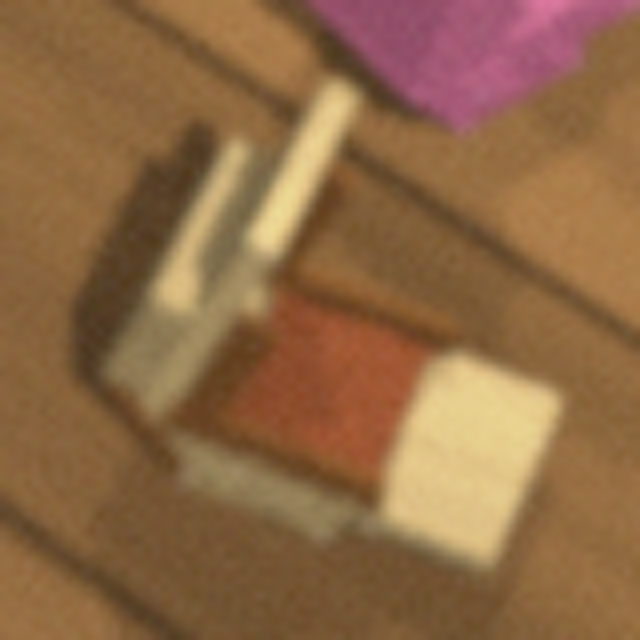

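View pics/top_tray.png

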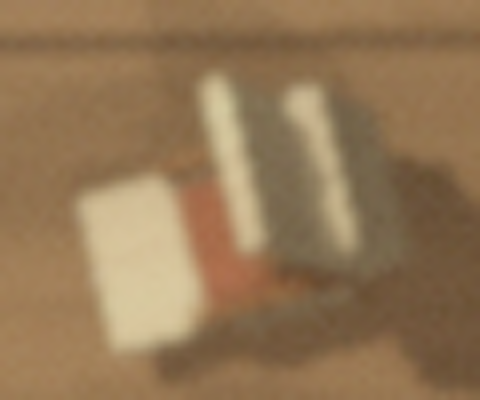

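Run:
```python
from h import *
C={"scene":(320,260,[(565,395),(490,570),(440,345),(385,500)]),"top":(150,170,[(80,195),(115,352),(165,178),(203,335)])}
for n,(u0,v0,ps) in C.items():
    c=cam(n); W=cloud(c)
    for p in ps: print(n,ray(c,u0+p[0]/8-.44,v0+p[1]/8-.44,.024).round(4))
c=cam("top");W=cloud(c)
# top edge of B z~.126: cloud points
for n in("top","scene"):
    c=cam(n);W=cloud(c); w=W.reshape(-1,3)
    m=(w[:,2]>.105)&(w[:,2]<.135)&(w[:,0]>.47)&(w[:,0]<.62)&(w[:,1]>.17)&(w[:,1]<.33); q=w[m]
    print(n,m.sum(),q.mean(0),cv2.minAreaRect(q[:,:2].astype(np.float32)))
    m=(w[:,2]>.018)&(w[:,2]<.035)&(w[:,0]>.45)&(w[:,0]<.62)&(w[:,1]>.15)&(w[:,1]<.36); q=w[m]
    print("  A",m.sum(),q.mean(0),cv2.minAreaRect(q[:,:2].astype(np.float32)))
    hsv=cv2.cvtColor(c["frame"],cv2.COLOR_BGR2HSV).reshape(-1,3)
    m=(hsv[:,0]>145)&(hsv[:,0]<175)&(hsv[:,1]>80)&(w[:,2]>.01)&(w[:,0]>.2)&(w[:,0]<.6)
    print("pink",m.sum(),np.percentile(w[m],[1,50,99],axis=0).round(3))
    m=(w[:,2]>.012)&(w[:,2]<.03)&(np.hypot(w[:,0]-.495,w[:,1]+.238)<.125)
    print("bat",w[m].mean(0),cv2.minEnclosingCircle(w[m][:,:2].astype(np.float32)))
R=Rn.from_quat(observe()["tcp_rot"]).as_matrix(); print(R.round(3))
```

```text
scene [0.4808 0.3106 0.024 ]
scene [0.5473 0.3295 0.024 ]
scene [0.4914 0.2719 0.024 ]
scene [0.5485 0.2926 0.024 ]
top [0.5463 0.3256 0.024 ]
top [0.4821 0.3083 0.024 ]
top [0.553  0.2915 0.024 ]
top [0.4887 0.2734 0.024 ]
top 142 [0.5359991  0.23361416 0.12041138] ((0.5372841358184814, 0.23431679606437683), (0.06654560565948486, 0.01796809397637844), 14.404513359069824)
  A 393 [0.51996513 0.28396397 0.02577362] ((0.53019779920578, 0.25763681530952454), (0.06690448522567749, 0.12472553551197052), 15.635947227478027)
pink 833 [[0.298 0.153 0.018]
 [0.36  0.193 0.026]
 [0.414 0.23  0.128]]
bat [ 0.4924911  -0.24126583  0.01949168] ((0.4943273961544037, -0.24141064286231995), 0.11014293879270554)
scene 142 [0.54101917 0.23999216 0.12398708] ((0.5358591675758362, 0.23728804290294647), (0.06819141656160355, 0.015890799462795258), 16.862913131713867)
  A 913 [0.52773967 0.27539575 0.02739156] ((0.5294814705848694, 0.2596607208251953), (0.07016477733850479, 0.12429840117692947), 15.933276176452637)
pink 1292 [[0.302 0.155 0.014]
 [0.391 0.204 0.068]
 [0.424 0.237 0.129]]
bat [ 0.49692598 -0.23417195  0.01969453] ((0.49237048625946045, -0.23834334313869476), 0.11347632110118866)
[[-0.     0.224  0.975]
 [-0.     0.975 -0.224]
 [-1.    -0.    -0.   ]]
```

Request:
apply_moves(motion=[{"claw": 1, "offset": [4.4, -17.6, 47.2], "twist": 61.5}, {"claw": 1, "offset": [4.4, -17.6, 47.2], "twist": 61.5}, {"claw": 1, "offset": [4.4, -17.6, 47.2], "twist": 61.5}, {"claw": 1, "offset": [4.4, -17.6, 47.2], "twist": 61.5}, {"claw": 1, "offset": [4.4, -17.6, 47.2], "twist": 61.5}, {"claw": 1, "offset": [4.4, -17.6, 47.2], "twist": 61.5}, {"claw": 1, "offset": [4.4, -17.6, 47.2], "twist": 61.5}, {"claw": 1, "offset": [4.4, -17.6, 47.2], "twist": 61.5}, {"claw": 1, "offset": [4.4, -17.6, 47.2], "twist": 61.5}, {"claw": 1, "offset": [4.4, -17.6, 47.2], "twist": 61.5}, {"claw": 1, "offset": [4.4, -17.6, 47.2], "twist": 61.5}, {"claw": 1, "offset": [4.4, -17.6, 47.2], "twist": 61.5}], grip_force=20)

```text
t: 1.95
eef_pos: [0.5374, 0.2353, 0.3611]
tcp_rot: [0.427, 0.563, -0.427, 0.564]
contact_force: [-0.5, 0.1, -0.6]
opening: 0.0852
```

```bash
cat >> h.py <<'E'
def st():
    s=observe(); R=Rn.from_quat(s["tcp_rot"]).as_matrix(); print("t",round(s["t"],2),"pos",s["eef_pos"].round(4),"F",s["contact_force"].round(1),"open",round(s["opening"],4)); print(R.round(3)); return s,R
def off(target):
    s,R=st(); print("offset cm",(R.T@(np.array(target)-s["eef_pos"])*100).round(2))
E
python3 - <<'E'
from h import *
s,R=st(); print(s["joints"].round(2)); off([.5374,.2346,.256])
c=cam("scene"); crop(c,300,180,440,340,4,"pics/s1.png"); c=cam("top"); crop(c,140,150,260,240,6,"pics/t1.png")
E
```

```text
t 1.95 pos [0.5374 0.2353 0.3611] F [-0.5  0.1 -0.6] open 0.0852
[[ 0.     0.963  0.27 ]
 [ 0.     0.27  -0.963]
 [-1.     0.     0.   ]]
[ 0.21  0.48  1.37 -0.    1.29 -0.06]
t 1.95 pos [0.5374 0.2353 0.3611] F [-0.5  0.1 -0.6] open 0.0852
[[ 0.     0.963  0.27 ]
 [ 0.     0.27  -0.963]
 [-1.     0.     0.   ]]
offset cm [10.51 -0.02  0.07]
```

View pics/s1.png

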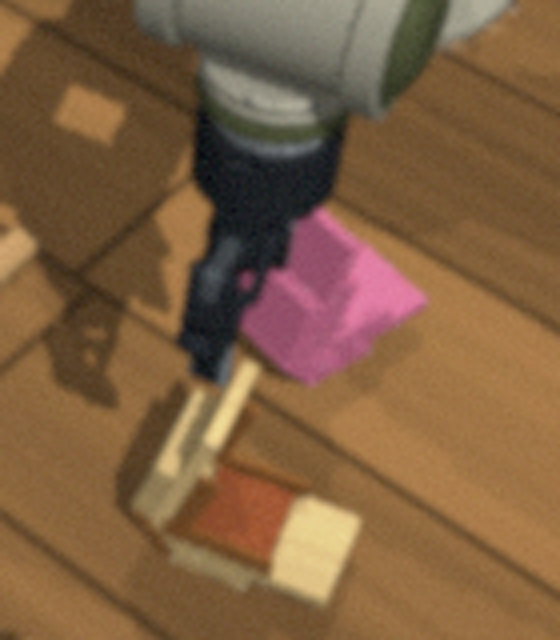

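View pics/t1.png

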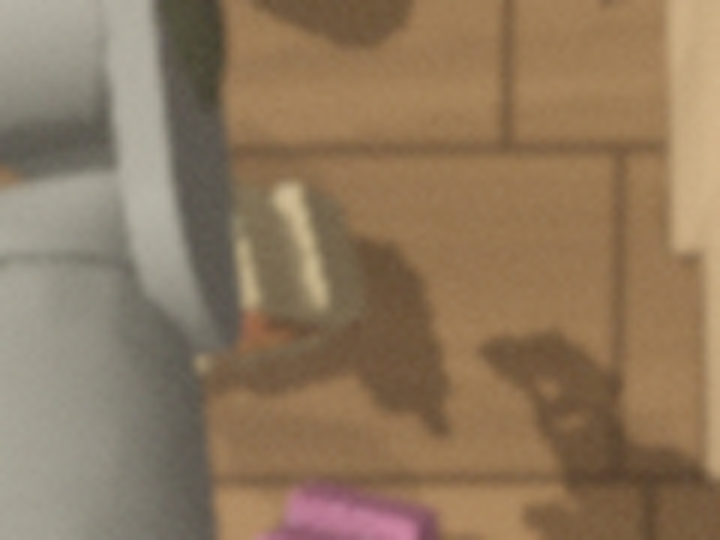

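Request:
apply_moves(motion=[{"claw": 1, "offset": [3, 0, 0.1], "twist": 0}, {"claw": 1, "offset": [5.5, 0, 0.1], "twist": 0}, {"claw": 1, "offset": [7, 0, 0.1], "twist": 0}, {"claw": 1, "offset": [8, 0, 0.1], "twist": 0}, {"claw": 1, "offset": [9, 0, 0.1], "twist": 0}, {"claw": 1, "offset": [10, 0, 0.1], "twist": 0}, {"claw": 1, "offset": [10.5, 0, 0.1], "twist": 0}, {"claw": 1, "offset": [10.5, 0, 0.1], "twist": 0}])

```text
t: 3.05
eef_pos: [0.538, 0.2341, 0.2558]
tcp_rot: [0.427, 0.563, -0.427, 0.563]
contact_force: [0.3, -0.0, 0.3]
opening: 0.0856
```

Run:
```python
from h import *
st()
c=cam("scene"); crop(c,300,220,420,340,5,"pics/s2.png")
```

```text
t 3.05 pos [0.538  0.2341 0.2558] F [ 0.3 -0.   0.3] open 0.0856
[[-0.     0.963  0.269]
 [-0.     0.269 -0.963]
 [-1.    -0.     0.   ]]
```

View pics/s2.png

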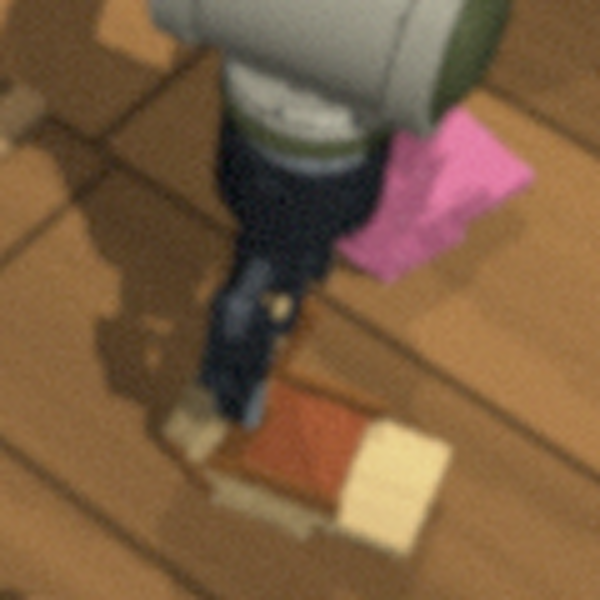

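Request:
apply_moves(motion=[{"claw": 0.5, "offset": [0, 0, 0], "twist": 0}, {"claw": 0.5, "offset": [0, 0, 0], "twist": 0}, {"claw": 0.5, "offset": [0, 0, 0], "twist": 0}, {"claw": 0.5, "offset": [0, 0, 0], "twist": 0}, {"claw": 0.5, "offset": [0, 0, 0], "twist": 0}, {"claw": 0.5, "offset": [0, 0, 0], "twist": 0}], grip_force=20)

```text
t: 3.85
eef_pos: [0.538, 0.2341, 0.2566]
tcp_rot: [0.428, 0.563, -0.427, 0.564]
contact_force: [-3.9, -1.3, 5.4]
opening: 0.066
```

Run:
```python
from h import *
st()
c=cam("scene"); crop(c,300,220,420,340,5,"pics/s3.png")
```

```text
t 3.85 pos [0.538  0.2341 0.2566] F [-3.9 -1.3  5.4] open 0.066
[[ 0.001  0.963  0.269]
 [ 0.     0.269 -0.963]
 [-1.     0.001  0.   ]]
```

View pics/s3.png

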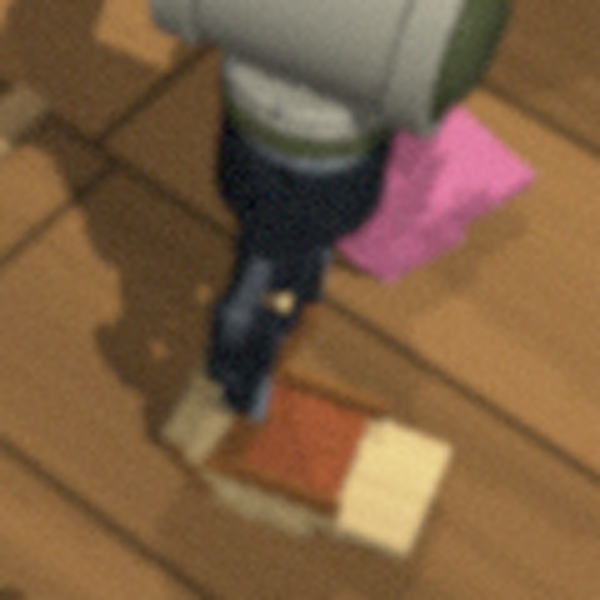

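Request:
apply_moves(motion=[{"claw": 0.5, "offset": [0, 0, 0.65], "twist": 0}, {"claw": 0.5, "offset": [-0.05, 0, 1.3], "twist": 0}, {"claw": 0.5, "offset": [-0.05, 0, 1.93], "twist": 0}, {"claw": 0.5, "offset": [0.02, 0, 2.6], "twist": 0}, {"claw": 0.5, "offset": [0.1, 0, 3.2], "twist": 0}, {"claw": 0.5, "offset": [0.24, 0, 3.84], "twist": 0}, {"claw": 0.5, "offset": [0.24, 0, 3.84], "twist": 0}])

```text
t: 4.78
eef_pos: [0.5485, 0.1966, 0.2555]
tcp_rot: [0.428, 0.563, -0.427, 0.564]
contact_force: [-4.4, 0.3, 10.7]
opening: 0.0658
```

Run:
```python
from h import *
st()
c=cam("scene"); crop(c,300,220,420,340,5,"pics/s4.png")
```

```text
t 4.78 pos [0.5485 0.1966 0.2555] F [-4.4  0.3 10.7] open 0.0658
[[ 0.001  0.963  0.269]
 [ 0.     0.269 -0.963]
 [-1.     0.001  0.   ]]
```

View pics/s4.png

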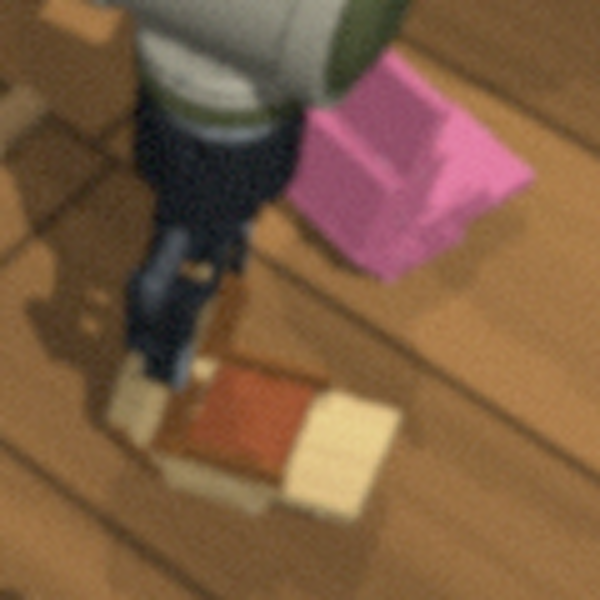

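The tray slid along without tipping because the width pinch resists rotation. I'll release it, then cage board B loosely between the two fingers, across its thickness, and push it over.

Request:
apply_moves(motion=[{"claw": 1, "offset": [0, 0, 0], "twist": 0}, {"claw": 1, "offset": [0, 0, 0], "twist": 0}, {"claw": 1, "offset": [0, 0, 0], "twist": 0}, {"claw": 1, "offset": [0, 0, 0], "twist": 0}, {"claw": 1, "offset": [-1.5, 0, 0], "twist": 0}, {"claw": 1, "offset": [-4, 0, 0], "twist": 0}, {"claw": 1, "offset": [-9, 0, 0], "twist": 0}, {"claw": 1, "offset": [-9, 0, -5], "twist": 30}, {"claw": 1, "offset": [-9, 0, -5], "twist": 60}, {"claw": 1, "offset": [-9, 0, -5], "twist": 90}, {"claw": 1, "offset": [-9, 0, -5], "twist": 90}, {"claw": 1, "offset": [-9, 0, -5], "twist": 90}])

```text
t: 6.32
eef_pos: [0.5348, 0.2449, 0.3466]
tcp_rot: [0.638, 0.307, -0.636, 0.308]
contact_force: [0.6, 0.3, 0.8]
opening: 0.0854
```

Run:
```python
from h import *
s,R=st();print(s["joints"].round(2))
for n,b in(("scene",(320,240,400,340)),("top",(150,150,240,240))):
    c=cam(n); crop(c,*b,6,f"pics/{n}5.png")
```

```text
t 6.33 pos [0.5348 0.2449 0.3466] F [0.6 0.3 0.8] open 0.0854
[[ 0.003  0.783 -0.622]
 [ 0.    -0.622 -0.783]
 [-1.     0.002 -0.002]]
[ 0.23  0.5   1.38 -0.    1.26  0.9 ]
```

View pics/scene5.png

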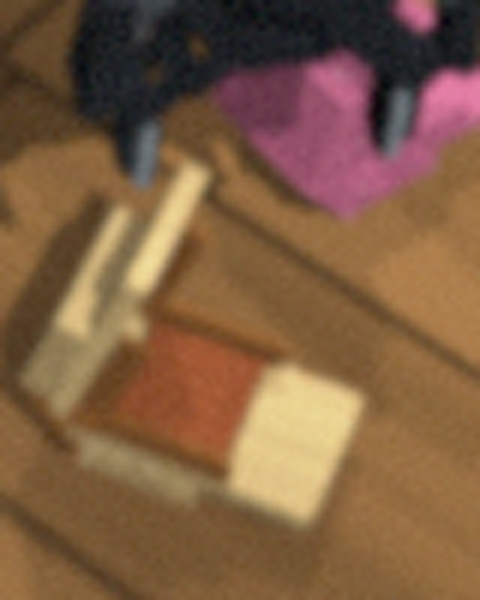

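View pics/top5.png

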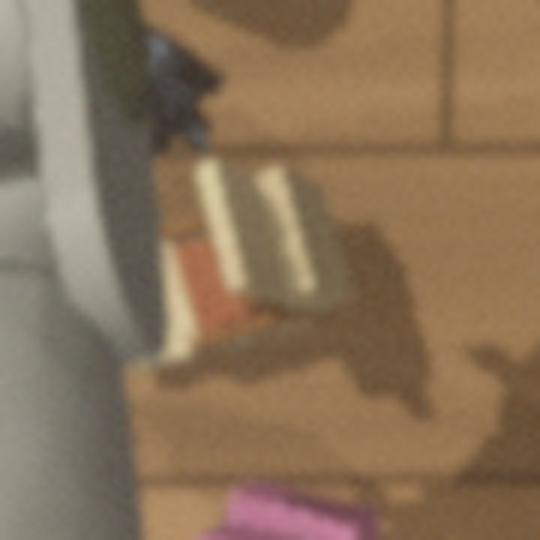

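Run:
```python
from h import *
for n in("top","scene"):
    c=cam(n);W=cloud(c); w=W.reshape(-1,3)
    L=[(365,398),(307,527),(270,365),(228,488)] if n=="scene" else [(190,355),(243,292),(207,158)]
    o=(320,240) if n=="scene" else (150,150)
    for p in L: print(n,ray(c,o[0]+p[0]/6-.42,o[1]+p[1]/6-.42,.024 if n=="scene" or p[1]>300 else .125).round(4))
    hsv=cv2.cvtColor(c["frame"],cv2.COLOR_BGR2HSV).reshape(-1,3)
    m=(w[:,2]>.110)&(w[:,2]<.135)&(w[:,0]>.47)&(w[:,0]<.62)&(w[:,1]>.14)&(w[:,1]<.24)&(hsv[:,2]>110); q=w[m]
    print(n,m.sum(),q.mean(0),cv2.minAreaRect(q[:,:2].astype(np.float32)))
    m=(w[:,2]>.018)&(w[:,2]<.035)&(w[:,0]>.45)&(w[:,0]<.65)&(w[:,1]>.12)&(w[:,1]<.34); q=w[m]
    print("  A",m.sum(),q.mean(0),cv2.minAreaRect(q[:,:2].astype(np.float32)))
```

```text
top [0.4973 0.2535 0.024 ]
top [0.5106 0.2034 0.125 ]
top [0.5787 0.2237 0.125 ]
top 122 [0.54455563 0.21221712 0.12272356] ((0.5452176332473755, 0.21282237768173218), (0.0660175010561943, 0.01388922892510891), 17.01542854309082)
  A 233 [0.52800352 0.24545854 0.02763897] ((0.5373467206954956, 0.23565518856048584), (0.06446430087089539, 0.11692346632480621), 16.694177627563477)
scene [0.4896 0.288  0.024 ]
scene [0.5557 0.3067 0.024 ]
scene [0.5025 0.2499 0.024 ]
scene [0.5622 0.273  0.024 ]
scene 126 [0.5481257  0.21771135 0.12502193] ((0.54488205909729, 0.2151152491569519), (0.06749120354652405, 0.014588792808353901), 16.207475662231445)
  A 908 [0.53584804 0.25249598 0.02733064] ((0.5380702018737793, 0.23774650692939758), (0.06956766545772552, 0.12381774932146072), 16.483558654785156)
```

Request:
apply_moves(motion=[{"claw": 0.4, "offset": [0, 2.7, 1.6], "twist": 35}, {"claw": 0.4, "offset": [0, 2.7, 1.6], "twist": 35}, {"claw": 0.4, "offset": [0, 2.7, 1.6], "twist": 35}, {"claw": 0.4, "offset": [0, 2.7, 1.6], "twist": 35}, {"claw": 0.4, "offset": [0, 2.7, 1.6], "twist": 35}, {"claw": 0.4, "offset": [0, 2.7, 1.6], "twist": 35}])

```text
t: 7.28
eef_pos: [0.5464, 0.2157, 0.3463]
tcp_rot: [0.7, 0.106, -0.698, 0.106]
contact_force: [0.6, 0.3, -0.1]
opening: 0.0341
```

Run:
```python
from h import *
off([.546,.216,.282])
c=cam("scene"); crop(c,290,180,410,320,5,"pics/s6.png")
```

```text
t 7.28 pos [0.5464 0.2157 0.3463] F [ 0.6  0.3 -0.1] open 0.0341
[[ 0.002  0.297 -0.955]
 [ 0.    -0.955 -0.297]
 [-1.     0.001 -0.002]]
offset cm [ 6.43 -0.05  0.04]
```

View pics/s6.png

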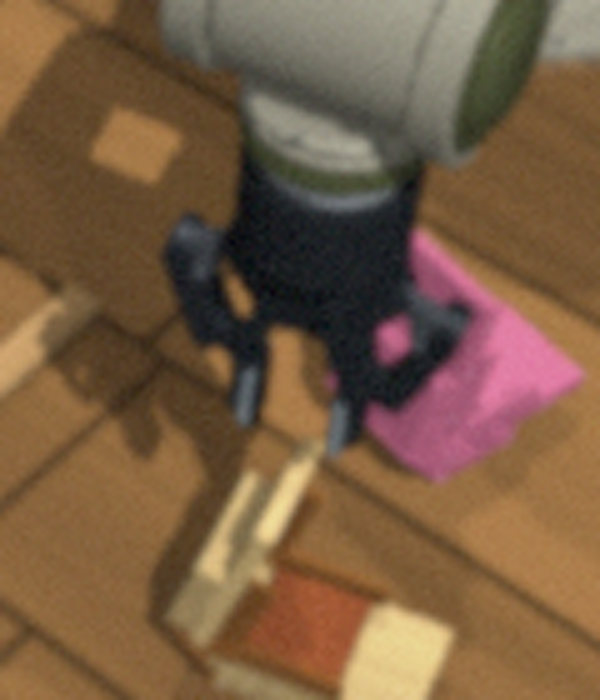

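Request:
apply_moves(motion=[{"claw": 0.4, "offset": [2, 0, 0], "twist": 0}, {"claw": 0.4, "offset": [3.5, 0, 0], "twist": 0}, {"claw": 0.4, "offset": [4.5, 0, 0], "twist": 0}, {"claw": 0.4, "offset": [5.5, 0, 0], "twist": 0}, {"claw": 0.4, "offset": [6.4, 0, 0], "twist": 0}, {"claw": 0.4, "offset": [6.4, 0, 0], "twist": 0}])

```text
t: 8.07
eef_pos: [0.5464, 0.2157, 0.2816]
tcp_rot: [0.7, 0.106, -0.699, 0.106]
contact_force: [0.4, 0.2, 0.5]
opening: 0.0345
```

Run:
```python
from h import *
st()
c=cam("scene"); crop(c,290,200,410,320,5,"pics/s7.png")
```

```text
t 8.07 pos [0.5464 0.2157 0.2816] F [0.4 0.2 0.5] open 0.0345
[[ 0.001  0.296 -0.955]
 [-0.    -0.955 -0.296]
 [-1.     0.    -0.001]]
```

View pics/s7.png

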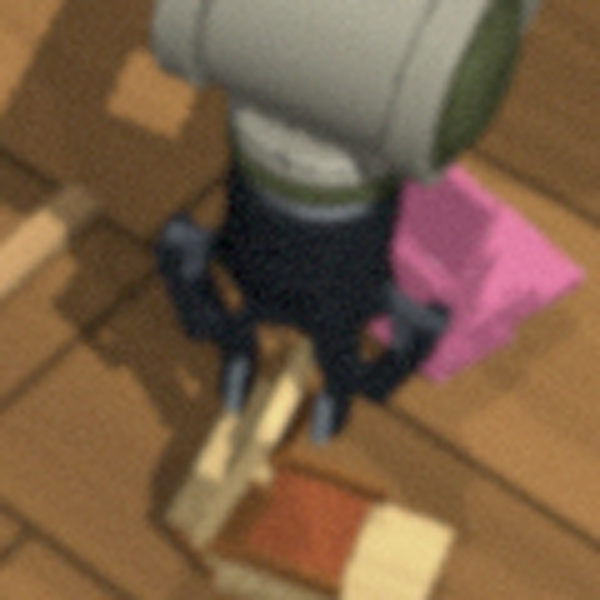

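Request:
apply_moves(motion=[{"claw": 0.28, "offset": [0, 0, 0], "twist": 0}, {"claw": 0.26, "offset": [0, 0.4, 0], "twist": 0}, {"claw": 0.26, "offset": [0, 0.8, 0], "twist": 0}, {"claw": 0.26, "offset": [0, 1.3, 0], "twist": 0}, {"claw": 0.26, "offset": [-0.1, 1.8, 0], "twist": 0}, {"claw": 0.26, "offset": [-0.2, 2.2, 0], "twist": 0}, {"claw": 0.26, "offset": [-0.2, 2.6, 0], "twist": 0}, {"claw": 0.26, "offset": [-0.2, 2.6, 0], "twist": 0}])

```text
t: 9.12
eef_pos: [0.5543, 0.1906, 0.2843]
tcp_rot: [0.7, 0.106, -0.698, 0.106]
contact_force: [-0.2, -0.0, -0.5]
opening: 0.022
```

Run:
```python
from h import *
st()
c=cam("scene"); crop(c,290,200,410,320,5,"pics/s8.png")
```

```text
t 9.12 pos [0.5543 0.1906 0.2843] F [-0.2 -0.  -0.5] open 0.022
[[ 0.002  0.296 -0.955]
 [ 0.    -0.955 -0.296]
 [-1.     0.001 -0.002]]
```

View pics/s8.png

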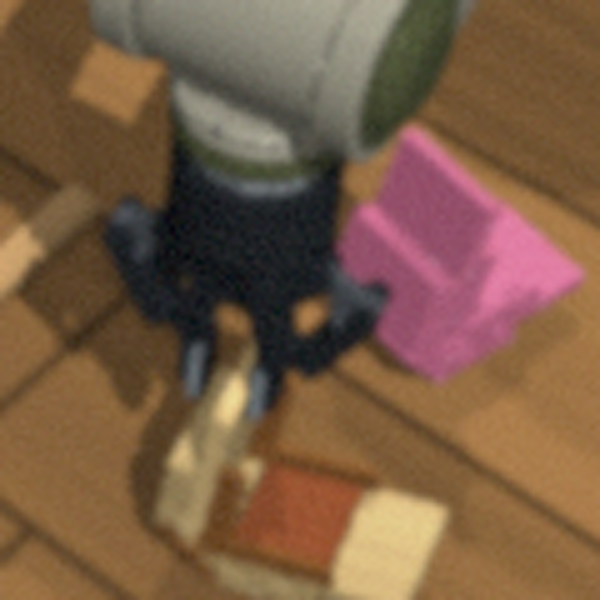

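Request:
apply_moves(motion=[{"claw": 0.26, "offset": [0.0, 0.5, 0], "twist": 0}, {"claw": 0.26, "offset": [0.1, 1.0, 0], "twist": 0}, {"claw": 0.26, "offset": [0.15, 1.4, 0], "twist": 0}, {"claw": 0.26, "offset": [0.25, 1.8, 0], "twist": 0}, {"claw": 0.26, "offset": [0.35, 2.2, 0], "twist": 0}, {"claw": 0.26, "offset": [0.5, 2.6, 0], "twist": 0}, {"claw": 0.26, "offset": [0.6, 3.0, 0], "twist": 0}, {"claw": 0.26, "offset": [0.6, 3.0, 0], "twist": 0}])

```text
t: 10.18
eef_pos: [0.5633, 0.1619, 0.2782]
tcp_rot: [0.7, 0.106, -0.698, 0.106]
contact_force: [0.9, 0.0, -0.3]
opening: 0.0222
```

Run:
```python
from h import *
st()
c=cam("scene"); crop(c,290,200,410,320,5,"pics/s9.png")
```

```text
t 10.18 pos [0.5633 0.1619 0.2782] F [ 0.9  0.  -0.3] open 0.0222
[[ 0.002  0.296 -0.955]
 [ 0.    -0.955 -0.296]
 [-1.     0.001 -0.002]]
```

View pics/s9.png

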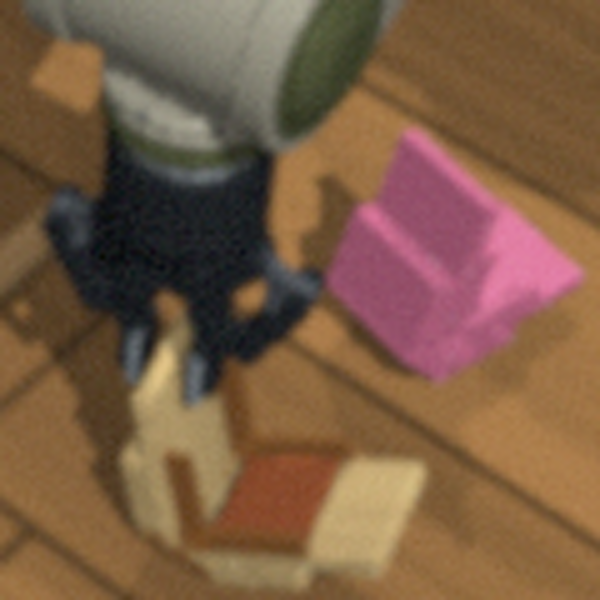

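Request:
apply_moves(motion=[{"claw": 0.26, "offset": [0.15, 0.4, 0], "twist": 0}, {"claw": 0.26, "offset": [0.3, 0.8, 0], "twist": 0}, {"claw": 0.26, "offset": [0.55, 1.2, 0], "twist": 0}, {"claw": 0.26, "offset": [0.75, 1.6, 0], "twist": 0}, {"claw": 0.27, "offset": [0.95, 2.0, 0], "twist": 0}, {"claw": 0.27, "offset": [1.15, 2.4, 0], "twist": 0}, {"claw": 0.28, "offset": [1.4, 2.8, 0], "twist": 0}, {"claw": 0.28, "offset": [1.4, 2.8, 0], "twist": 0}])

```text
t: 11.22
eef_pos: [0.5716, 0.135, 0.264]
tcp_rot: [0.7, 0.106, -0.698, 0.106]
contact_force: [1.2, -0.6, -0.6]
opening: 0.024
```

Run:
```python
from h import *
st()
c=cam("scene"); crop(c,290,200,410,320,5,"pics/s10.png")
```

```text
t 11.22 pos [0.5716 0.135  0.264 ] F [ 1.2 -0.6 -0.6] open 0.024
[[ 0.002  0.296 -0.955]
 [ 0.    -0.955 -0.296]
 [-1.     0.001 -0.002]]
```

View pics/s10.png

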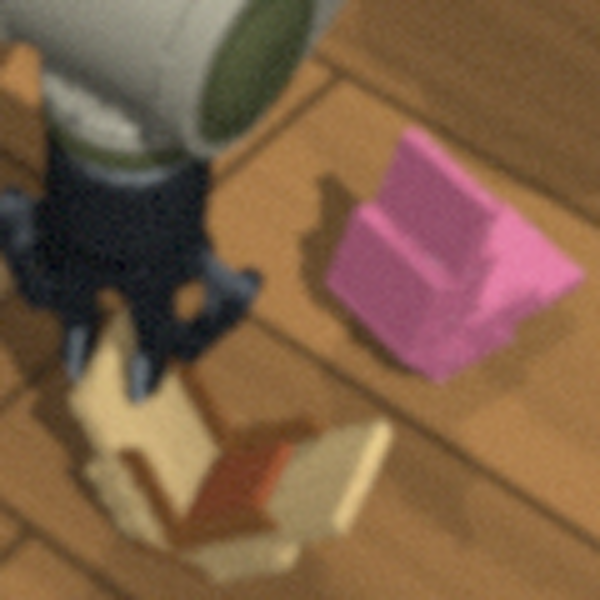

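Request:
apply_moves(motion=[{"claw": 0.28, "offset": [0.2, 0.3, 0], "twist": 0}, {"claw": 0.28, "offset": [0.4, 0.6, 0], "twist": 0}, {"claw": 0.28, "offset": [0.65, 0.9, 0], "twist": 0}, {"claw": 0.29, "offset": [0.85, 1.15, 0], "twist": 0}, {"claw": 0.29, "offset": [1.05, 1.4, 0], "twist": 0}, {"claw": 0.3, "offset": [1.3, 1.65, 0], "twist": 0}, {"claw": 0.31, "offset": [1.4, 1.85, 0], "twist": 0}, {"claw": 0.31, "offset": [1.4, 1.85, 0], "twist": 0}])

```text
t: 12.28
eef_pos: [0.5771, 0.1175, 0.2501]
tcp_rot: [0.7, 0.106, -0.698, 0.106]
contact_force: [-0.8, 1.9, -0.1]
opening: 0.0269
```

Run:
```python
from h import *
st()
c=cam("scene"); crop(c,290,200,410,320,5,"pics/s11.png")
```

```text
t 12.28 pos [0.5771 0.1175 0.2501] F [-0.8  1.9 -0.1] open 0.0269
[[ 0.002  0.296 -0.955]
 [ 0.    -0.955 -0.296]
 [-1.     0.    -0.002]]
```

View pics/s11.png

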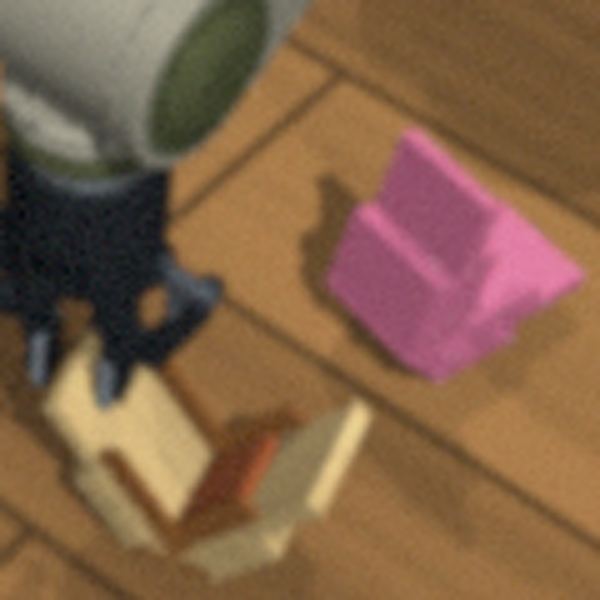

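Request:
apply_moves(motion=[{"claw": 0.33, "offset": [0, -0.1, 0], "twist": 0}, {"claw": 0.36, "offset": [0, -0.1, 0], "twist": 0}, {"claw": 0.4, "offset": [0, -0.2, 0], "twist": 0}, {"claw": 0.45, "offset": [0, -0.2, 0], "twist": 0}, {"claw": 0.5, "offset": [0, 0, 0], "twist": 0}, {"claw": 0.5, "offset": [0, 0, 0], "twist": 0}])

```text
t: 13.08
eef_pos: [0.5771, 0.1174, 0.2502]
tcp_rot: [0.7, 0.106, -0.698, 0.106]
contact_force: [0.1, -0.0, 1.2]
opening: 0.0428
```

Run:
```python
from h import *
st()
c=cam("scene"); crop(c,290,200,410,320,5,"pics/s12.png")
```

```text
t 13.07 pos [0.5771 0.1174 0.2502] F [ 0.1 -0.   1.2] open 0.0428
[[ 0.002  0.296 -0.955]
 [ 0.    -0.955 -0.296]
 [-1.     0.    -0.002]]
```

View pics/s12.png

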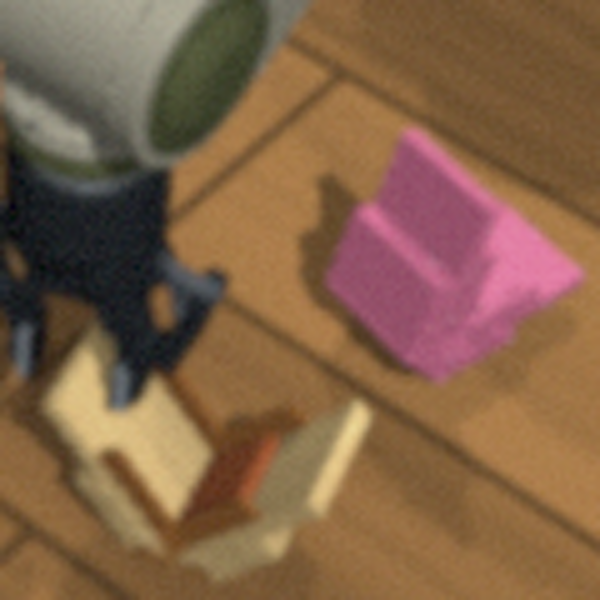

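Request:
apply_moves(motion=[{"claw": 0.5, "offset": [-2, 0, 0], "twist": 0}, {"claw": 0.5, "offset": [-5, 0, 0], "twist": 0}, {"claw": 0.5, "offset": [-10, 0, 0], "twist": 0}, {"claw": 0.5, "offset": [-13, 0, 0], "twist": 0}, {"claw": 0.5, "offset": [-14, 4, -4], "twist": 0}, {"claw": 0.5, "offset": [-14, 8, 4], "twist": 0}, {"claw": 0.5, "offset": [-14, 10, 10], "twist": 0}, {"claw": 0.5, "offset": [-14, 10, 10], "twist": 0}])

```text
t: 14.12
eef_pos: [0.5091, -0.0091, 0.3899]
tcp_rot: [0.7, 0.105, -0.699, 0.105]
contact_force: [0.3, 0.3, 0.5]
opening: 0.0427
```

Run:
```python
from h import *
st()
for n,b in(("scene",(300,240,400,330)),("top",(150,150,240,240))):
    c=cam(n); crop(c,*b,7,f"pics/{n}13.png")
```

```text
t 14.12 pos [ 0.5091 -0.0091  0.3899] F [0.3 0.3 0.5] open 0.0427
[[ 0.001  0.294 -0.956]
 [ 0.    -0.956 -0.294]
 [-1.     0.    -0.001]]
```

View pics/scene13.png

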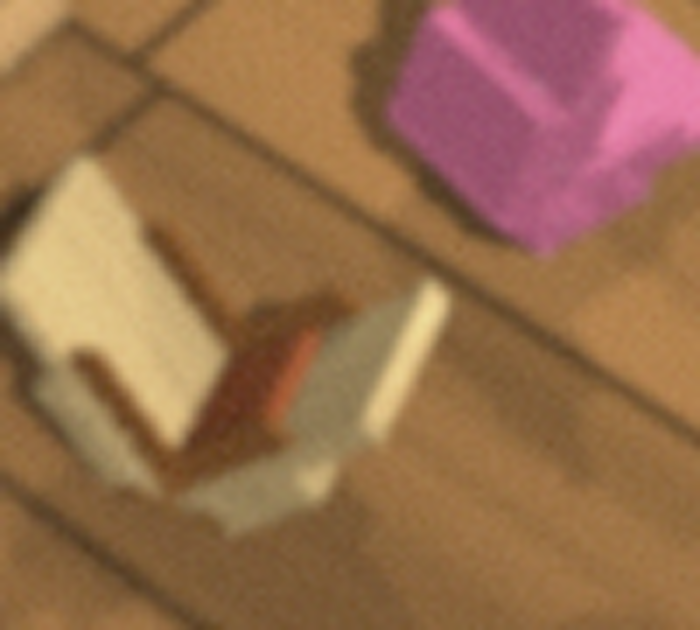

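View pics/top13.png

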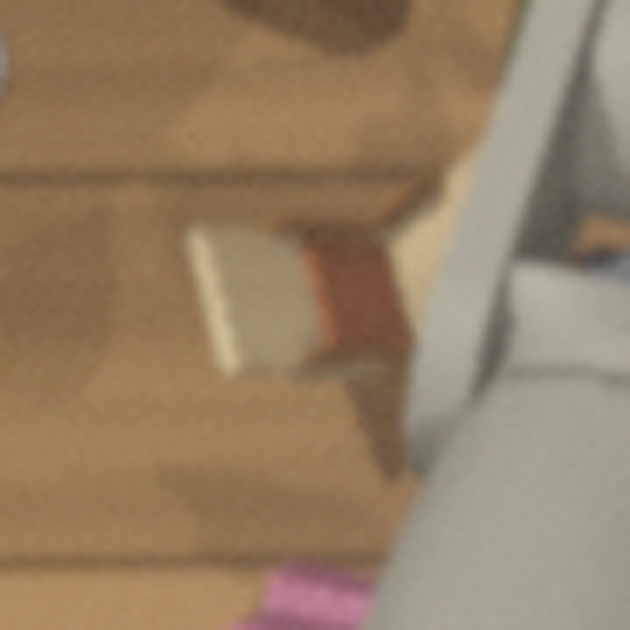

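Run:
```python
from h import *
c=cam("scene");W=cloud(c);w=W.reshape(-1,3)
f=lambda p,h:ray(c,300+p[0]/7-.43,240+p[1]/7-.43,h).round(4)
for p in [(428,278),(365,428)]: print("Tin",f(p,.0933))
for p in [(450,295),(385,442)]: print("Tout",f(p,.0872))
for p in [(85,155),(3,283)]: print("Bin",f(p,.0933))
ct=cam("top")
g=lambda p,h:ray(ct,150+p[0]/7-.43,150+p[1]/7-.43,h).round(4)
for p in [(193,228),(225,375)]: print("top Tout",g(p,.0872))
for p in [(205,228),(243,372)]: print("top Tin",g(p,.0933))
hsv=cv2.cvtColor(c["frame"],cv2.COLOR_BGR2HSV).reshape(-1,3)
m=(w[:,2]>.075)&(w[:,0]>.47)&(w[:,0]<.64)&(w[:,1]>.2)&(w[:,1]<.3); print(cv2.minAreaRect(w[m][:,:2].astype(np.float32)),w[m][:,2].max())
# paddle
for n in ("scene","top"):
    k=cam(n);w=cloud(k).reshape(-1,3);m=(w[:,2]>.006)&(w[:,2]<.02)&(w[:,0]>.42)&(w[:,0]<.72)&(w[:,1]>-.09)&(w[:,1]<.07);q=w[m]
    print(n,m.sum(),q.min(0) if m.sum() else 0,q.max(0) if m.sum() else 0)
    
crop(c,220,180,420,340,4,"pics/s14.png")
```

```text
Tin [0.5045 0.2304 0.0933]
Tin [0.5689 0.2524 0.0933]
Tout [0.5011 0.2379 0.0872]
Tout [0.5651 0.2584 0.0872]
Bin [0.5422 0.1089 0.0933]
Bin [0.6045 0.125  0.0933]
top Tout [0.5692 0.2536 0.0872]
top Tout [0.5034 0.237  0.0872]
top Tin [0.5676 0.2468 0.0933]
top Tin [0.5035 0.2277 0.0933]
((0.5376806855201721, 0.23783458769321442), (0.06744836270809174, 0.02262236177921295), 16.889619827270508) 0.0970168845339013
scene 1338 [ 0.42720858 -0.08262213  0.00600186] [0.70450012 0.04373778 0.01682484]
top 18 [ 0.43204043 -0.08558363  0.0063245 ] [0.56325813 0.00223338 0.01339794]
```

View pics/s14.png

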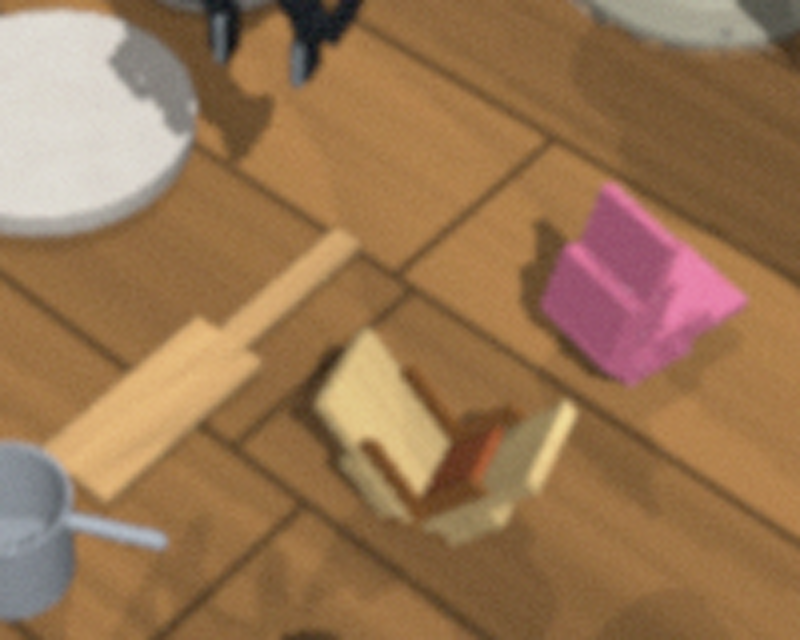

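Run:
```python
from h import *
off([.5365,.238,.36])
```

```text
t 14.43 pos [ 0.5114 -0.0073  0.39  ] F [ 0.1  1.3 -0.2] open 0.0427
[[ 0.002  0.296 -0.955]
 [ 0.    -0.955 -0.296]
 [-1.     0.    -0.002]]
offset cm [  3.02 -22.68  -9.66]
```

Request:
apply_moves(motion=[{"claw": 0.42, "offset": [0, -6, -4], "twist": 0}, {"claw": 0.42, "offset": [1, -12, -7], "twist": 0}, {"claw": 0.42, "offset": [2, -18, -9], "twist": 0}, {"claw": 0.42, "offset": [3, -22.7, -9.7], "twist": 0}, {"claw": 0.42, "offset": [3, -22.7, -9.7], "twist": 0}, {"claw": 0.42, "offset": [3, -22.7, -9.7], "twist": 0}, {"claw": 0.42, "offset": [3, -22.7, -9.7], "twist": 0}])

```text
t: 15.3
eef_pos: [0.5373, 0.2373, 0.3604]
tcp_rot: [0.7, 0.105, -0.698, 0.106]
contact_force: [-0.4, -0.4, 0.3]
opening: 0.0361
```

Run:
```python
from h import *
off([.5365,.238,.249])
c=cam("scene"); crop(c,300,180,420,320,5,"pics/s15.png")
```

```text
t 15.3 pos [0.5373 0.2373 0.3604] F [-0.4 -0.4  0.3] open 0.0361
[[ 0.003  0.295 -0.955]
 [ 0.    -0.955 -0.295]
 [-1.     0.001 -0.003]]
offset cm [11.14 -0.09  0.09]
```

View pics/s15.png

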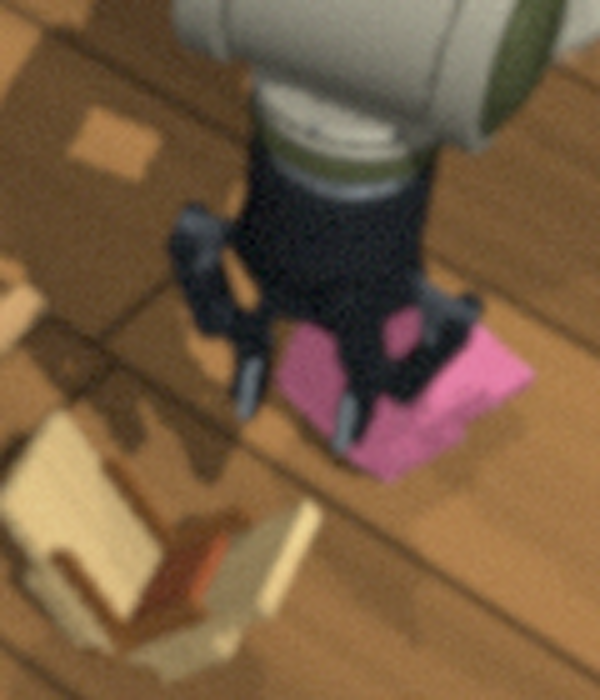

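Request:
apply_moves(motion=[{"claw": 0.42, "offset": [4, 0, 0], "twist": 0}, {"claw": 0.42, "offset": [7, 0, 0], "twist": 0}, {"claw": 0.42, "offset": [8.5, 0, 0], "twist": 0}, {"claw": 0.42, "offset": [9.5, 0, 0], "twist": 0}, {"claw": 0.42, "offset": [10.3, 0, 0], "twist": 0}, {"claw": 0.42, "offset": [11.1, 0, 0], "twist": 0}, {"claw": 0.42, "offset": [11.1, 0, 0], "twist": 0}])

```text
t: 16.23
eef_pos: [0.5375, 0.2373, 0.2492]
tcp_rot: [0.7, 0.105, -0.698, 0.105]
contact_force: [0.0, 0.3, 0.1]
opening: 0.036
```

Run:
```python
from h import *
st()
c=cam("scene"); crop(c,300,200,420,320,5,"pics/s16.png")
```

```text
t 16.23 pos [0.5375 0.2373 0.2492] F [0.  0.3 0.1] open 0.036
[[ 0.002  0.295 -0.956]
 [ 0.    -0.956 -0.295]
 [-1.     0.    -0.002]]
```

View pics/s16.png

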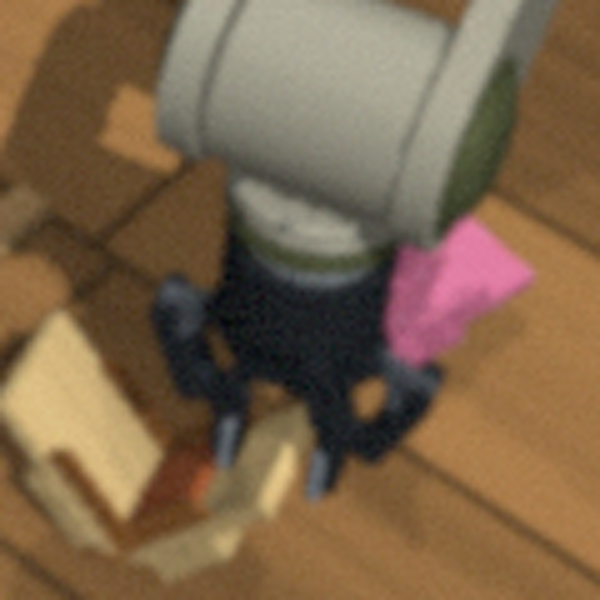

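Request:
apply_moves(motion=[{"claw": 0.27, "offset": [0, 0, 0], "twist": 0}, {"claw": 0.26, "offset": [0, 0, 0], "twist": 0}, {"claw": 0.26, "offset": [-0.3, 0.4, 0], "twist": 0}, {"claw": 0.26, "offset": [-0.6, 0.8, 0], "twist": 0}, {"claw": 0.26, "offset": [-0.9, 1.2, 0], "twist": 0}, {"claw": 0.26, "offset": [-1.15, 1.6, 0], "twist": 0}, {"claw": 0.26, "offset": [-1.4, 1.9, 0], "twist": 0}, {"claw": 0.26, "offset": [-1.4, 1.9, 0], "twist": 0}])

```text
t: 17.27
eef_pos: [0.5433, 0.2189, 0.2637]
tcp_rot: [0.7, 0.105, -0.698, 0.105]
contact_force: [-0.6, -0.3, -1.5]
opening: 0.022
```

Run:
```python
from h import *
st()
c=cam("scene"); crop(c,290,200,410,320,5,"pics/s17.png")
```

```text
t 17.27 pos [0.5433 0.2189 0.2637] F [-0.6 -0.3 -1.5] open 0.022
[[ 0.003  0.294 -0.956]
 [ 0.    -0.956 -0.294]
 [-1.     0.001 -0.003]]
```

View pics/s17.png

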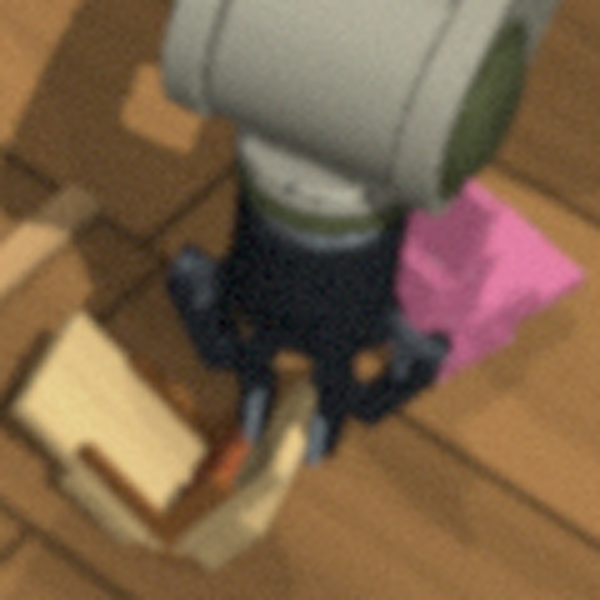

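Request:
apply_moves(motion=[{"claw": 0.25, "offset": [-0.3, 0.4, 0], "twist": 0}, {"claw": 0.24, "offset": [-0.5, 0.8, 0], "twist": 0}, {"claw": 0.24, "offset": [-0.75, 1.2, 0], "twist": 0}, {"claw": 0.23, "offset": [-1.0, 1.65, 0], "twist": 0}, {"claw": 0.21, "offset": [-1.2, 2.1, 0], "twist": 0}, {"claw": 0.2, "offset": [-1.4, 2.5, 0], "twist": 0}, {"claw": 0.2, "offset": [-1.55, 3.0, 0], "twist": 0}, {"claw": 0.2, "offset": [-1.55, 3.0, 0], "twist": 0}])

```text
t: 18.32
eef_pos: [0.5521, 0.19, 0.2792]
tcp_rot: [0.7, 0.105, -0.698, 0.105]
contact_force: [-1.2, 0.8, 0.4]
opening: 0.0172
```

Run:
```python
from h import *
st()
c=cam("scene"); crop(c,290,200,410,320,5,"pics/s18.png")
```

```text
t 18.32 pos [0.5521 0.19   0.2792] F [-1.2  0.8  0.4] open 0.0172
[[ 0.003  0.294 -0.956]
 [ 0.    -0.956 -0.294]
 [-1.     0.001 -0.003]]
```

View pics/s18.png

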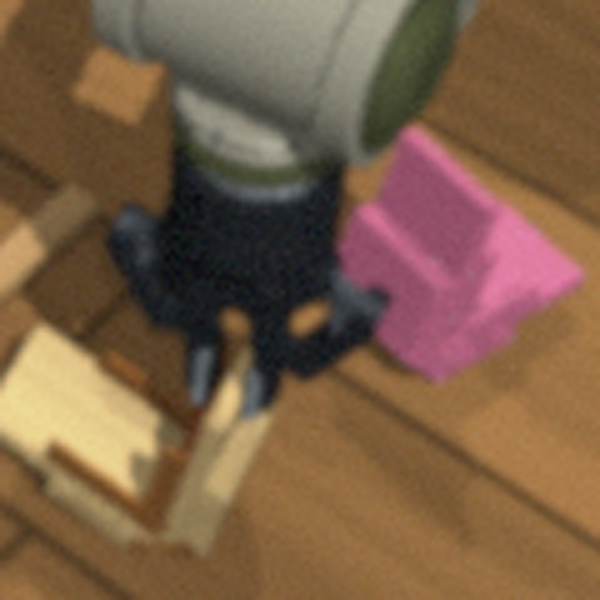

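Request:
apply_moves(motion=[{"claw": 0.2, "offset": [-0.15, 0.4, 0], "twist": 0}, {"claw": 0.2, "offset": [-0.3, 0.8, 0], "twist": 0}, {"claw": 0.2, "offset": [-0.4, 1.2, 0], "twist": 0}, {"claw": 0.2, "offset": [-0.5, 1.6, 0], "twist": 0}, {"claw": 0.2, "offset": [-0.55, 2.0, 0], "twist": 0}, {"claw": 0.2, "offset": [-0.55, 2.4, 0], "twist": 0}, {"claw": 0.2, "offset": [-0.55, 2.8, 0], "twist": 0}, {"claw": 0.2, "offset": [-0.55, 3.2, 0], "twist": 0}, {"claw": 0.2, "offset": [-0.55, 3.5, 0], "twist": 0}, {"claw": 0.2, "offset": [-0.55, 3.5, 0], "twist": 0}])

```text
t: 19.62
eef_pos: [0.5624, 0.1566, 0.2846]
tcp_rot: [0.7, 0.105, -0.698, 0.105]
contact_force: [-0.4, -0.2, -1.2]
opening: 0.0173
```

Run:
```python
from h import *
st()
c=cam("scene"); crop(c,270,200,410,320,5,"pics/s19.png")
```

```text
t 19.62 pos [0.5624 0.1566 0.2846] F [-0.4 -0.2 -1.2] open 0.0173
[[ 0.003  0.294 -0.956]
 [ 0.    -0.956 -0.294]
 [-1.     0.001 -0.003]]
```

View pics/s19.png

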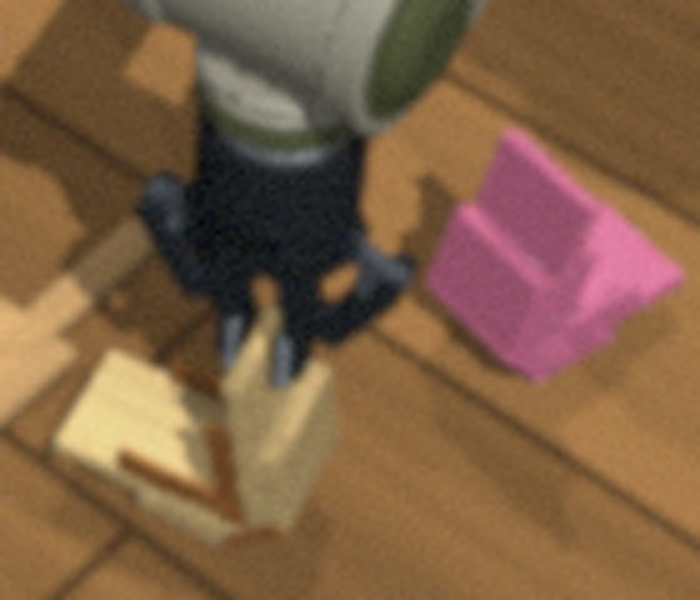

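Request:
apply_moves(motion=[{"claw": 0.2, "offset": [0, 0.3, 0], "twist": 0}, {"claw": 0.2, "offset": [0, 0.6, 0], "twist": 0}, {"claw": 0.2, "offset": [0.05, 0.9, 0], "twist": 0}, {"claw": 0.2, "offset": [0.1, 1.2, 0], "twist": 0}, {"claw": 0.2, "offset": [0.15, 1.4, 0], "twist": 0}, {"claw": 0.21, "offset": [0.2, 1.6, 0], "twist": 0}, {"claw": 0.22, "offset": [0.2, 1.7, 0], "twist": 0}, {"claw": 0.22, "offset": [0.2, 1.7, 0], "twist": 0}])

```text
t: 20.68
eef_pos: [0.5673, 0.1406, 0.2827]
tcp_rot: [0.7, 0.105, -0.698, 0.105]
contact_force: [-0.9, 2.2, 1.8]
opening: 0.0189
```

Run:
```python
from h import *
st()
c=cam("scene"); crop(c,270,200,410,320,5,"pics/s20.png")
```

```text
t 20.68 pos [0.5673 0.1406 0.2827] F [-0.9  2.2  1.8] open 0.0189
[[ 0.003  0.294 -0.956]
 [ 0.001 -0.956 -0.294]
 [-1.     0.    -0.003]]
```

View pics/s20.png

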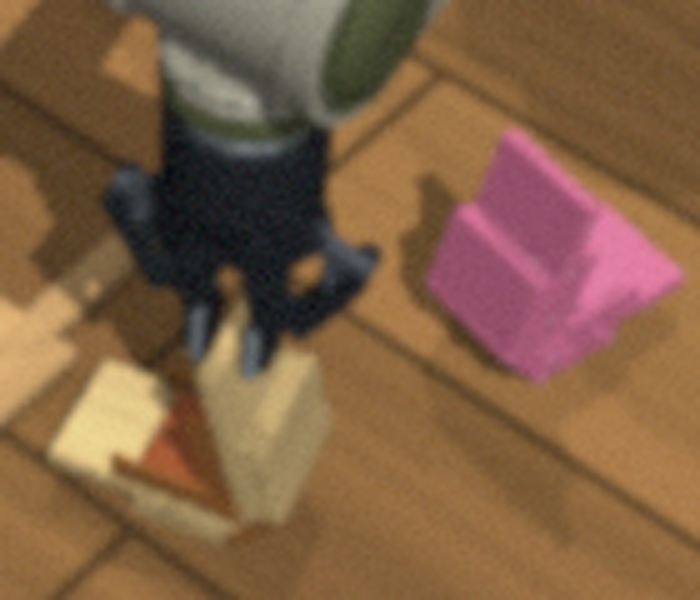

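Request:
apply_moves(motion=[{"claw": 0.27, "offset": [0, -0.1, 0], "twist": 0}, {"claw": 0.32, "offset": [0, -0.1, 0], "twist": 0}, {"claw": 0.38, "offset": [0, 0, 0], "twist": 0}, {"claw": 0.38, "offset": [0, 0, 0], "twist": 0}, {"claw": 0.38, "offset": [-2, 0, 0], "twist": 0}, {"claw": 0.4, "offset": [-6, 0, 0], "twist": 0}, {"claw": 0.7, "offset": [-10, 0, 0], "twist": 0}, {"claw": 1, "offset": [-10, -4, 4], "twist": -20}, {"claw": 1, "offset": [-10, -10, 4], "twist": -40}, {"claw": 1, "offset": [-10, -12, 4], "twist": -60}, {"claw": 1, "offset": [-10, -12, 4], "twist": -75}, {"claw": 1, "offset": [-10, -12, 4], "twist": -90}])

```text
t: 22.22
eef_pos: [0.4933, 0.2438, 0.3825]
tcp_rot: [0.576, 0.411, -0.574, 0.412]
contact_force: [-0.8, 0.4, 0.0]
opening: 0.0853
```

Run:
```python
from h import *
st()
for n,b in(("scene",(270,220,380,320)),("top",(170,150,260,240))):
    c=cam(n); crop(c,*b,7,f"pics/{n}21.png")
```

```text
t 22.23 pos [0.4933 0.2438 0.3825] F [-0.8  0.4  0. ] open 0.0853
[[ 0.003  0.947 -0.322]
 [ 0.    -0.322 -0.947]
 [-1.     0.003 -0.001]]
```

View pics/scene21.png

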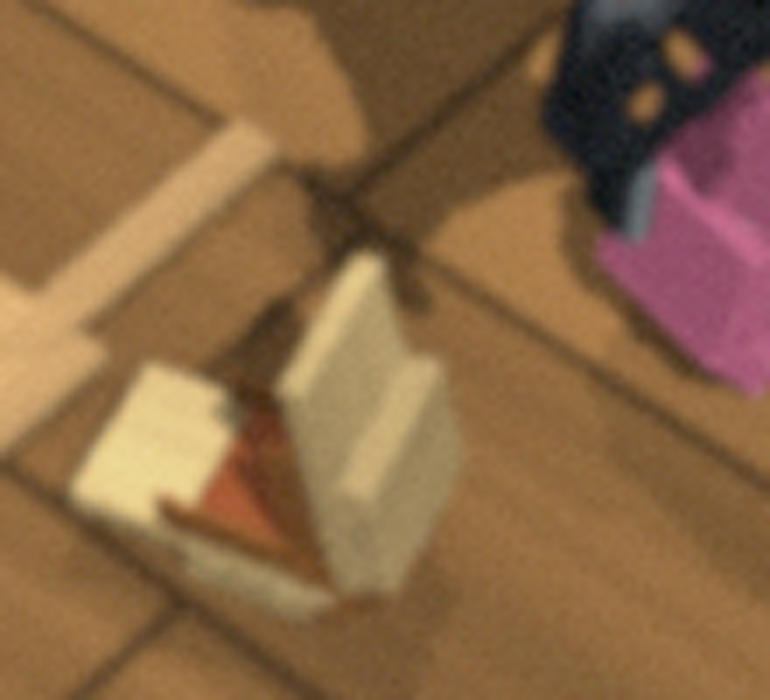

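View pics/top21.png

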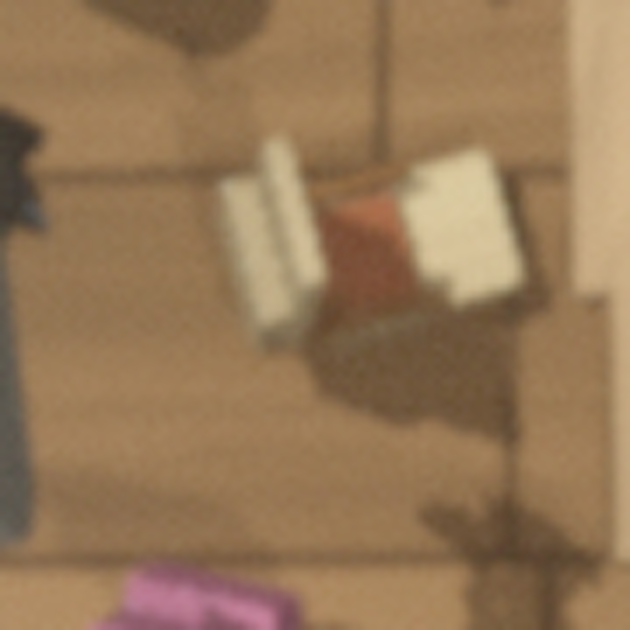

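Run:
```python
from h import *
ct=cam("top");c=cam("scene")
g=lambda p,h:ray(ct,170+p[0]/7-.43,150+p[1]/7-.43,h).round(4)
f=lambda p,h:ray(c,270+p[0]/7-.43,220+p[1]/7-.43,h).round(4)
print("top B end",g((490,150),.024),g((523,285),.024)); print("scene B end",f((152,360),.024),f((72,492),.024))
for k,n in((ct,"top"),(c,"scene")):
    w=cloud(k).reshape(-1,3); hsv=cv2.cvtColor(k["frame"],cv2.COLOR_BGR2HSV).reshape(-1,3)
    m=(w[:,2]>.112)&(w[:,2]<.135)&(w[:,0]>.5)&(w[:,0]<.65)&(w[:,1]>.1)&(w[:,1]<.22)&(hsv[:,2]>100);q=w[m]
    print(n,m.sum(),q.mean(0).round(4),cv2.minAreaRect(q[:,:2].astype(np.float32)))
    m=(w[:,2]>.018)&(w[:,2]<.04)&(w[:,0]>.5)&(w[:,0]<.7)&(w[:,1]>.04)&(w[:,1]<.2);q=w[m]
    print(n,m.sum(),q.mean(0).round(4),cv2.minAreaRect(q[:,:2].astype(np.float32)))
```

```text
top B end [0.6206 0.0682 0.024 ] [0.5561 0.0523 0.024 ]
scene B end [0.5561 0.0546 0.024 ] [0.6208 0.074  0.024 ]
top 92 [0.565  0.142  0.1245] ((0.5654194951057434, 0.1425870954990387), (0.06474504619836807, 0.013605412095785141), 16.20117950439453)
top 558 [0.5761 0.104  0.0274] ((0.5721464157104492, 0.12187150120735168), (0.06800244003534317, 0.12608030438423157), 16.44436264038086)
scene 170 [0.5667 0.1461 0.123 ] ((0.5644221305847168, 0.14465248584747314), (0.06819076091051102, 0.015326798893511295), 15.807923316955566)
scene 699 [0.583  0.1086 0.0276] ((0.5705103278160095, 0.12352590262889862), (0.07234876602888107, 0.12689748406410217), 16.294191360473633)
```

Run:
```python
from h import *
off([.565,.144,.36])
```

```text
t 22.43 pos [0.4935 0.2434 0.3825] F [-0.5 -0.4 -0.3] open 0.0856
[[ 0.003  0.943 -0.332]
 [ 0.    -0.332 -0.943]
 [-1.     0.003 -0.001]]
offset cm [ 2.27 10.04  7.  ]
```

Request:
apply_moves(motion=[{"claw": 1, "offset": [0, 5, 3.5], "twist": -10}, {"claw": 1, "offset": [1.3, 10, 7], "twist": -20}, {"claw": 1, "offset": [2.3, 10, 7], "twist": -30}, {"claw": 1, "offset": [2.3, 10, 7], "twist": -35.4}, {"claw": 1, "offset": [2.3, 10, 7], "twist": -35.4}, {"claw": 1, "offset": [2.3, 10, 7], "twist": -35.4}, {"claw": 1, "offset": [2.3, 10, 7], "twist": -35.4}])

```text
t: 23.3
eef_pos: [0.5646, 0.1443, 0.3598]
tcp_rot: [0.427, 0.564, -0.425, 0.565]
contact_force: [-0.2, 0.4, 0.2]
opening: 0.0853
```

Run:
```python
from h import *
off([.565,.144,.25])
```

```text
t 23.3 pos [0.5646 0.1443 0.3598] F [-0.2  0.4  0.2] open 0.0853
[[ 0.003  0.962  0.274]
 [ 0.     0.274 -0.962]
 [-1.     0.003  0.   ]]
offset cm [10.98 -0.    0.03]
```

Request:
apply_moves(motion=[{"claw": 1, "offset": [3.5, 0, 0], "twist": 0}, {"claw": 1, "offset": [6, 0, 0], "twist": 0}, {"claw": 1, "offset": [8, 0, 0], "twist": 0}, {"claw": 1, "offset": [9.5, 0, 0], "twist": 0}, {"claw": 1, "offset": [11, 0, 0], "twist": 0}, {"claw": 1, "offset": [11, 0, 0], "twist": 0}])

```text
t: 24.05
eef_pos: [0.5648, 0.1443, 0.249]
tcp_rot: [0.427, 0.564, -0.426, 0.565]
contact_force: [-0.7, 0.4, 0.3]
opening: 0.0857
```

Run:
```python
from h import *
st()
c=cam("scene"); crop(c,270,200,390,320,5,"pics/s22.png")
```

```text
t 24.05 pos [0.5648 0.1443 0.249 ] F [-0.7  0.4  0.3] open 0.0857
[[ 0.002  0.962  0.274]
 [ 0.     0.274 -0.962]
 [-1.     0.002  0.   ]]
```

View pics/s22.png

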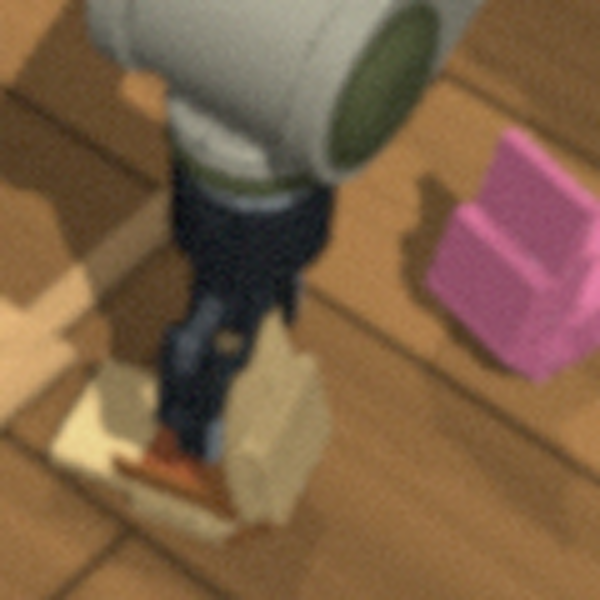

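Request:
apply_moves(motion=[{"claw": 0.5, "offset": [0, 0, 0], "twist": 0}, {"claw": 0.5, "offset": [0, 0, 0], "twist": 0}, {"claw": 0.5, "offset": [0, 0, 0], "twist": 0}, {"claw": 0.5, "offset": [0, 0, 0], "twist": 0}, {"claw": 0.5, "offset": [0, 0, 0], "twist": 0}], grip_force=20)

```text
t: 24.72
eef_pos: [0.5651, 0.1444, 0.2506]
tcp_rot: [0.427, 0.563, -0.425, 0.565]
contact_force: [-1.8, -0.3, 5.4]
opening: 0.0656
```

Request:
apply_moves(motion=[{"claw": 0.5, "offset": [0, 0, 0], "twist": 0}, {"claw": 0.5, "offset": [0, 0, 0], "twist": 0}, {"claw": 0.5, "offset": [-0.3, 0, 0], "twist": 0}, {"claw": 0.5, "offset": [-0.7, 0, 0], "twist": 0}, {"claw": 0.5, "offset": [-1.2, 0, 0], "twist": 0}, {"claw": 0.5, "offset": [-2.0, 0, 0], "twist": 0}, {"claw": 0.5, "offset": [-2.0, 0, 0], "twist": 0}], grip_force=60)

```text
t: 25.6
eef_pos: [0.5652, 0.1444, 0.2714]
tcp_rot: [0.427, 0.563, -0.425, 0.566]
contact_force: [-0.1, 1.1, -3.1]
opening: 0.0654
```

Run:
```python
from h import *
st()
c=cam("scene"); crop(c,270,200,390,320,5,"pics/s23.png")
```

```text
t 25.6 pos [0.5652 0.1444 0.2714] F [-0.1  1.1 -3.1] open 0.0654
[[ 0.006  0.962  0.274]
 [ 0.001  0.274 -0.962]
 [-1.     0.006  0.001]]
```

View pics/s23.png

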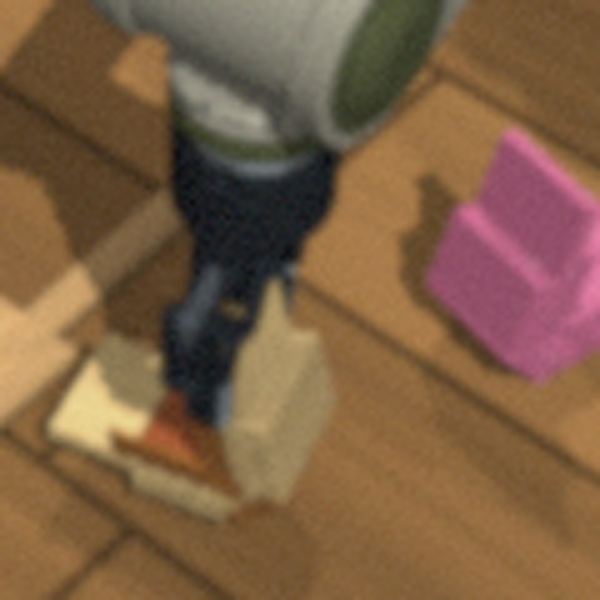

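Request:
apply_moves(motion=[{"claw": 0.5, "offset": [-0.6, 0, 0], "twist": 0}, {"claw": 0.5, "offset": [-1.6, 0, 0], "twist": 0}, {"claw": 0.5, "offset": [-3, 0, 0], "twist": 0}, {"claw": 0.5, "offset": [-4.6, 0, 0], "twist": 0}, {"claw": 0.5, "offset": [-6, 0, 0], "twist": 0}, {"claw": 0.5, "offset": [-7, 0, 0], "twist": 0}, {"claw": 0.5, "offset": [-7.5, 0, 0], "twist": 0}, {"claw": 0.5, "offset": [-7.5, 0, 0], "twist": 0}])

```text
t: 26.65
eef_pos: [0.5647, 0.1443, 0.346]
tcp_rot: [0.427, 0.563, -0.425, 0.566]
contact_force: [-0.1, -0.4, -2.6]
opening: 0.0653
```

Run:
```python
from h import *
off([.490,-.2276,.346])
c=cam("scene"); crop(c,270,170,390,310,5,"pics/s24.png")
```

```text
t 26.65 pos [0.5647 0.1443 0.346 ] F [-0.1 -0.4 -2.6] open 0.0653
[[ 0.005  0.962  0.274]
 [ 0.001  0.274 -0.962]
 [-1.     0.005  0.001]]
offset cm [ -0.06 -17.37  33.72]
```

View pics/s24.png

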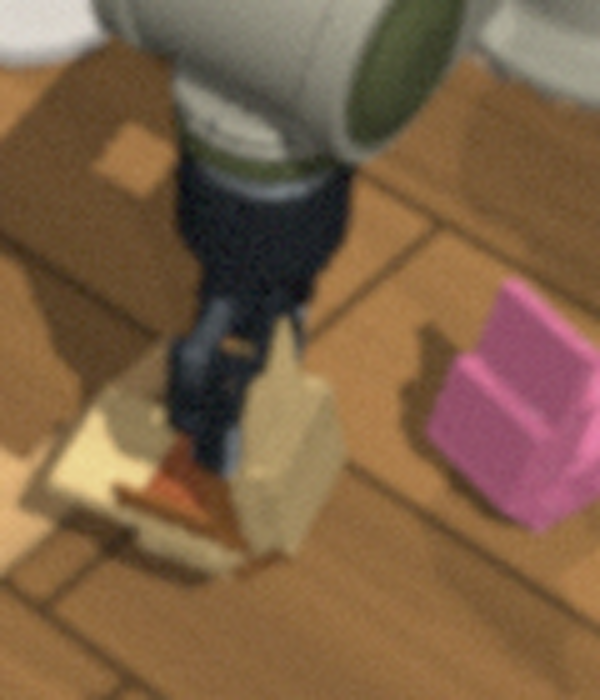

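Request:
apply_moves(motion=[{"claw": 0.5, "offset": [0, -0.3, 0.6], "twist": 0}, {"claw": 0.5, "offset": [0, -1, 2], "twist": 0}, {"claw": 0.5, "offset": [0, -2, 4], "twist": 0}, {"claw": 0.5, "offset": [0, -3.3, 6.5], "twist": 0}, {"claw": 0.5, "offset": [0, -4.7, 9.2], "twist": 0}, {"claw": 0.5, "offset": [0, -6, 11.7], "twist": 0}, {"claw": 0.5, "offset": [0, -7.1, 13.9], "twist": 0}, {"claw": 0.5, "offset": [0, -8, 15.6], "twist": 0}, {"claw": 0.5, "offset": [0, -8.5, 16.6], "twist": 0}, {"claw": 0.5, "offset": [0, -8.7, 17], "twist": 0}, {"claw": 0.5, "offset": [0, -8.7, 17], "twist": 0}])

```text
t: 28.08
eef_pos: [0.5275, -0.0429, 0.3453]
tcp_rot: [0.427, 0.563, -0.425, 0.565]
contact_force: [0.1, -0.1, -2.9]
opening: 0.0651
```

Run:
```python
from h import *
off([.490,-.2276,.346])
c=cam("scene"); crop(c,180,120,380,280,4,"pics/s25.png")
```

```text
t 28.07 pos [ 0.5275 -0.0429  0.3453] F [ 0.1 -0.1 -2.9] open 0.0651
[[ 0.004  0.962  0.274]
 [ 0.001  0.274 -0.962]
 [-1.     0.004  0.   ]]
offset cm [-0.1  -8.67 16.74]
```

View pics/s25.png

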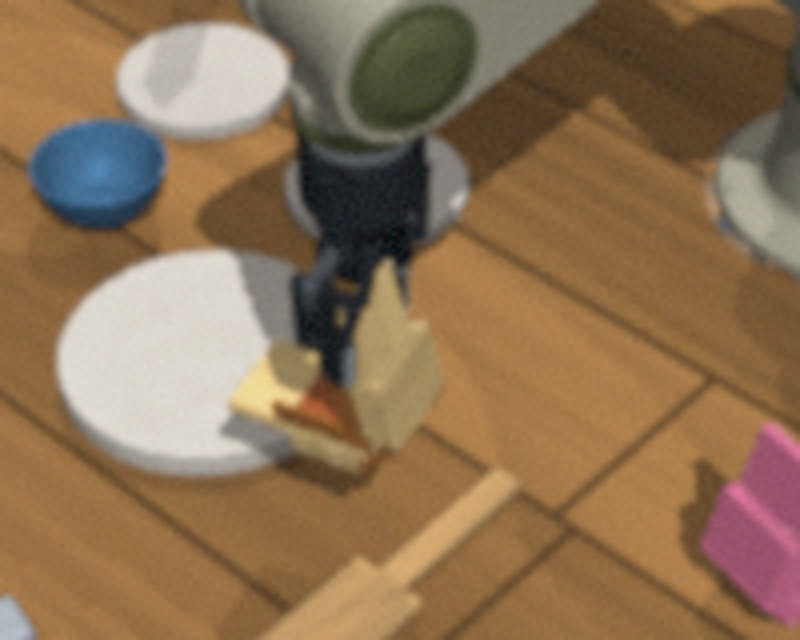

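Request:
apply_moves(motion=[{"claw": 0.5, "offset": [0, -0.3, 0.6], "twist": 0}, {"claw": 0.5, "offset": [0, -1, 2], "twist": 0}, {"claw": 0.5, "offset": [0, -2, 4], "twist": 0}, {"claw": 0.5, "offset": [0, -3.3, 6.5], "twist": 0}, {"claw": 0.5, "offset": [0, -4.7, 9.2], "twist": 0}, {"claw": 0.5, "offset": [0, -6, 11.7], "twist": 0}, {"claw": 0.5, "offset": [0, -7.1, 13.9], "twist": 0}, {"claw": 0.5, "offset": [0, -8, 15.6], "twist": 0}, {"claw": 0.5, "offset": [0, -8.5, 16.4], "twist": 0}, {"claw": 0.5, "offset": [0, -8.7, 16.7], "twist": 0}, {"claw": 0.5, "offset": [0, -8.7, 16.7], "twist": 0}])

```text
t: 29.5
eef_pos: [0.4898, -0.2268, 0.345]
tcp_rot: [0.427, 0.563, -0.425, 0.566]
contact_force: [0.8, 0.4, -3.0]
opening: 0.0653
```

Run:
```python
from h import *
off([.490,-.2276,.271])
c=cam("scene"); crop(c,170,100,330,260,4,"pics/s26.png")
c=cam("top"); crop(c,270,130,410,270,4,"pics/t26.png")
```

```text
t 29.5 pos [ 0.4898 -0.2268  0.345 ] F [ 0.8  0.4 -3. ] open 0.0653
[[ 0.004  0.962  0.275]
 [ 0.001  0.275 -0.962]
 [-1.     0.004  0.   ]]
offset cm [ 7.4  -0.03  0.08]
```

View pics/s26.png

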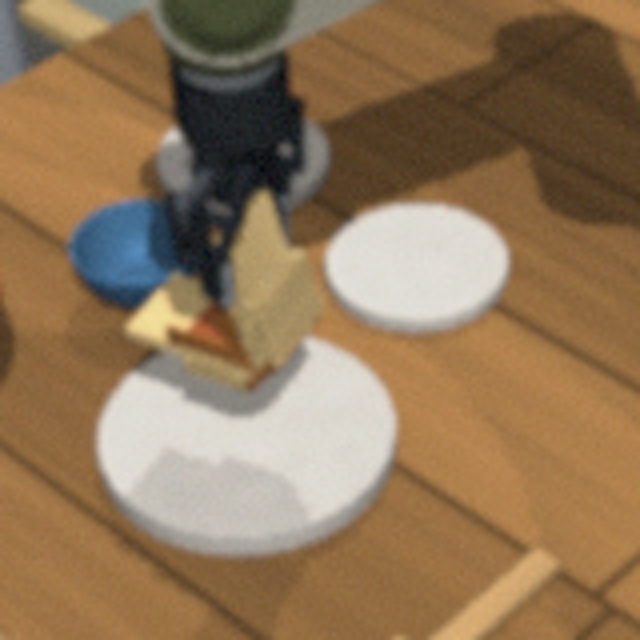

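View pics/t26.png

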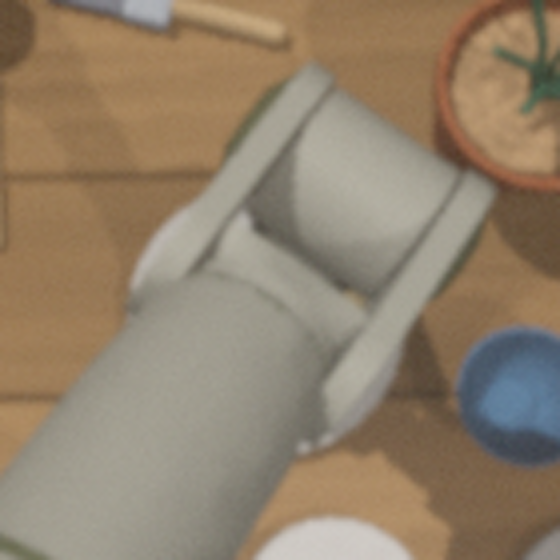

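Request:
apply_moves(motion=[{"claw": 0.5, "offset": [0.8, 0, 0], "twist": 0}, {"claw": 0.5, "offset": [2.2, 0, 0], "twist": 0}, {"claw": 0.5, "offset": [3.8, 0, 0], "twist": 0}, {"claw": 0.5, "offset": [5.2, 0, 0], "twist": 0}, {"claw": 0.5, "offset": [6.2, 0, 0.1], "twist": 0}, {"claw": 0.5, "offset": [6.8, 0, 0.1], "twist": 0}, {"claw": 0.5, "offset": [7.0, 0, 0.1], "twist": 0}, {"claw": 0.5, "offset": [7.0, 0, 0.1], "twist": 0}])

```text
t: 30.6
eef_pos: [0.4905, -0.2275, 0.2753]
tcp_rot: [0.427, 0.563, -0.425, 0.566]
contact_force: [-0.3, -0.1, -3.2]
opening: 0.0652
```

Request:
apply_moves(motion=[{"claw": 0.5, "offset": [0.1, 0, 0], "twist": 0}, {"claw": 0.5, "offset": [0.2, 0, 0], "twist": 0}, {"claw": 0.5, "offset": [0.3, 0, 0], "twist": 0}, {"claw": 0.5, "offset": [0.3, 0, 0], "twist": 0}])

```text
t: 31.1
eef_pos: [0.4905, -0.2275, 0.2722]
tcp_rot: [0.427, 0.563, -0.425, 0.566]
contact_force: [0.4, 0.0, -3.8]
opening: 0.0657
```

Run:
```python
from h import *
st()
c=cam("scene"); crop(c,170,120,310,250,5,"pics/s27.png")
```

```text
t 31.1 pos [ 0.4905 -0.2275  0.2722] F [ 0.4  0.  -3.8] open 0.0657
[[ 0.005  0.961  0.275]
 [ 0.001  0.275 -0.961]
 [-1.     0.005  0.001]]
```

View pics/s27.png

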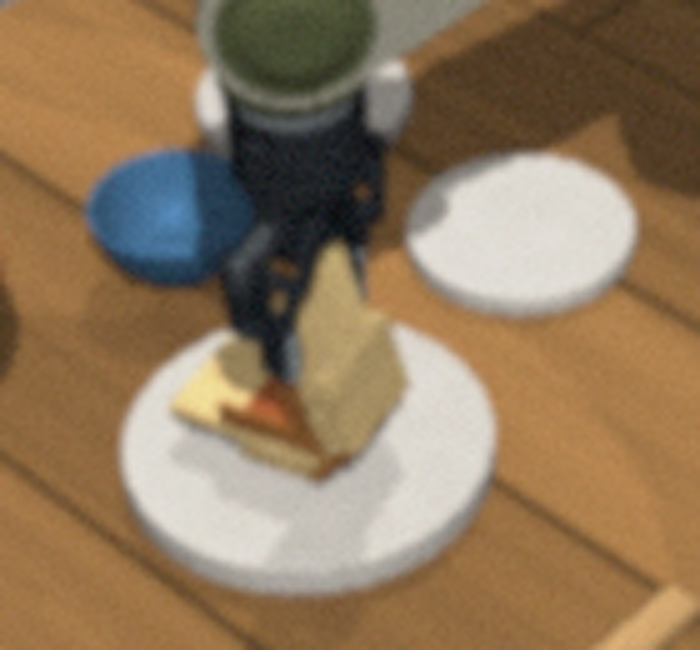

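Request:
apply_moves(motion=[{"claw": 0.5, "offset": [0.1, 0, 0], "twist": 0}, {"claw": 0.5, "offset": [0.2, 0, 0], "twist": 0}, {"claw": 0.5, "offset": [0.2, 0, 0], "twist": 0}])

```text
t: 31.52
eef_pos: [0.4905, -0.2276, 0.2708]
tcp_rot: [0.427, 0.563, -0.425, 0.566]
contact_force: [-2.4, -0.0, 4.2]
opening: 0.0651
```

Request:
apply_moves(motion=[{"claw": 0.5, "offset": [0.1, 0, 0], "twist": 0}, {"claw": 0.5, "offset": [0.15, 0, 0], "twist": 0}, {"claw": 0.5, "offset": [0.15, 0, 0], "twist": 0}])

```text
t: 31.9
eef_pos: [0.4905, -0.2276, 0.2708]
tcp_rot: [0.427, 0.563, -0.425, 0.566]
contact_force: [-6.7, 2.7, 13.8]
opening: 0.0652
```

Run:
```python
from h import *
st()
c=cam("scene"); crop(c,170,120,310,250,5,"pics/s28.png")
W=cloud(c); 
# visible foot A outer / lowest: board B end points height
```

```text
t 31.9 pos [ 0.4905 -0.2276  0.2708] F [-6.7  2.7 13.8] open 0.0652
[[ 0.005  0.961  0.275]
 [-0.001  0.275 -0.961]
 [-1.     0.005  0.002]]
```

View pics/s28.png

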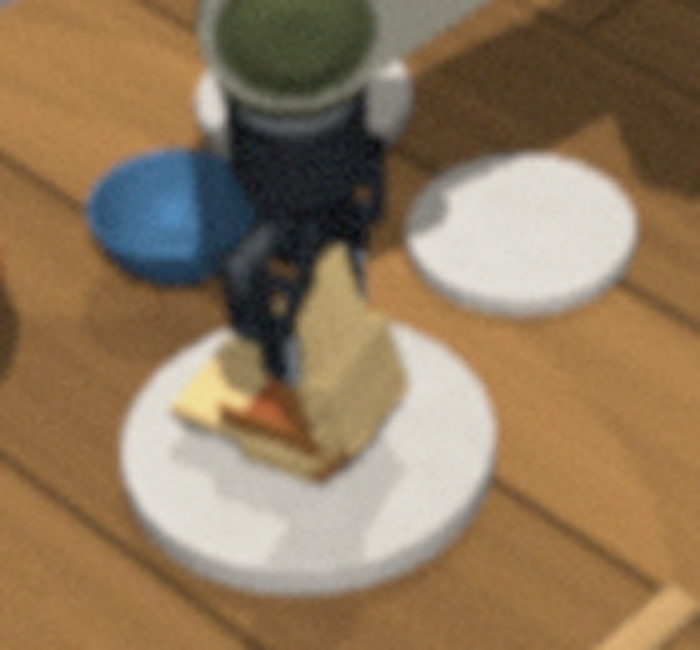

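Request:
apply_moves(motion=[{"claw": 0.5, "offset": [0, 0, 0], "twist": 0}, {"claw": 0.5, "offset": [0, 0, 0], "twist": 0}, {"claw": 0.78, "offset": [0, 0, 0], "twist": 0}, {"claw": 0.82, "offset": [0, 0, 0], "twist": 0}, {"claw": 0.9, "offset": [0, 0, 0], "twist": 0}, {"claw": 1, "offset": [0, 0, 0], "twist": 0}, {"claw": 1, "offset": [0, 0, 0], "twist": 0}, {"claw": 1, "offset": [0, 0, 0], "twist": 0}], grip_force=20)

```text
t: 32.95
eef_pos: [0.4905, -0.2276, 0.2708]
tcp_rot: [0.427, 0.563, -0.425, 0.566]
contact_force: [0.1, 0.5, -1.1]
opening: 0.0855
```

Run:
```python
from h import *
st()
c=cam("scene"); crop(c,170,120,310,250,5,"pics/s29.png")
```

```text
t 32.95 pos [ 0.4905 -0.2276  0.2708] F [ 0.1  0.5 -1.1] open 0.0855
[[ 0.005  0.961  0.275]
 [-0.     0.275 -0.961]
 [-1.     0.005  0.002]]
```

View pics/s29.png

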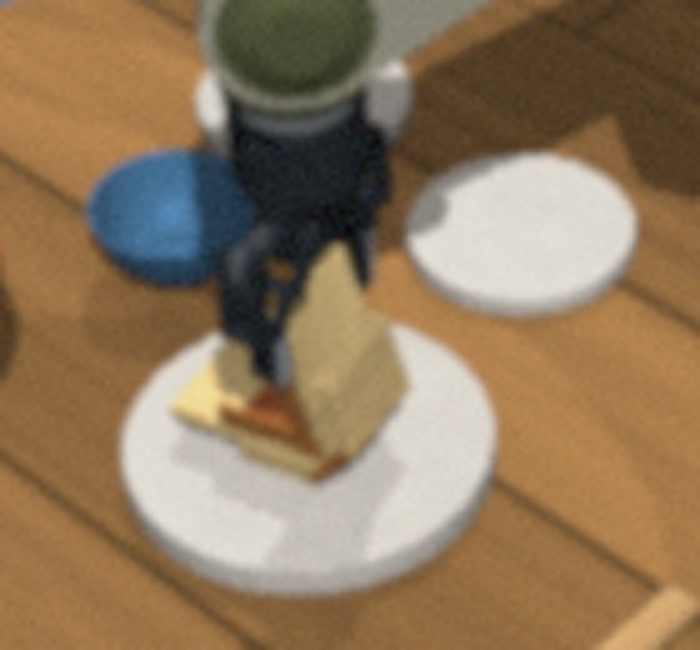

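Next I'll raise the arm and move it clear.

Request:
apply_moves(motion=[{"claw": 1, "offset": [-1.5, 0, 0], "twist": 0}, {"claw": 1, "offset": [-4, 0, 0], "twist": 0}, {"claw": 1, "offset": [-8, 0, 0], "twist": 0}, {"claw": 1, "offset": [-12, 0, 0], "twist": 0}, {"claw": 1, "offset": [-13, 0, -5], "twist": 0}, {"claw": 1, "offset": [-13, 0, -11], "twist": 0}, {"claw": 1, "offset": [-13, 0, -17], "twist": 0}, {"claw": 1, "offset": [-13, 0, -23], "twist": 0}, {"claw": 1, "offset": [-13, 0, -28], "twist": 0}, {"claw": 1, "offset": [-13, 0, -32], "twist": 0}, {"claw": 1, "offset": [-13, 0, -34], "twist": 0}, {"claw": 1, "offset": [-13, 0, -34], "twist": 0}])

```text
t: 34.5
eef_pos: [0.3958, 0.1002, 0.4011]
tcp_rot: [0.426, 0.563, -0.424, 0.567]
contact_force: [1.3, 0.4, 0.6]
opening: 0.0854
```

Run:
```python
from h import *
st()
c=cam("scene"); crop(c,170,120,310,250,5,"pics/s30.png")
W=cloud(c)
c=cam("top"); crop(c,290,150,390,250,6,"pics/t30.png")
cv2.imwrite("pics/full30.png",c["frame"])
hsv=cv2.cvtColor(c["frame"],cv2.COLOR_BGR2HSV)
w=cloud(c).reshape(-1,3)
m=(w[:,2]>.036)&(w[:,2]<.062)&(np.hypot(w[:,0]-.493,w[:,1]+.24)<.12);q=w[m]; print(m.sum(),cv2.minAreaRect(q[:,:2].astype(np.float32)))
m=(w[:,2]>.13)&(w[:,2]<.16)&(np.hypot(w[:,0]-.493,w[:,1]+.24)<.12);q=w[m]; print(m.sum(),q.mean(0),cv2.minAreaRect(q[:,:2].astype(np.float32)))
```

```text
t 34.5 pos [0.3958 0.1002 0.4011] F [1.3 0.4 0.6] open 0.0854
[[ 0.007  0.961  0.277]
 [-0.001  0.277 -0.961]
 [-1.     0.006  0.002]]
415 ((0.4985925555229187, -0.25028735399246216), (0.0659664049744606, 0.12724900245666504), 16.162729263305664)
133 [ 0.49191166 -0.22811451  0.14193792] ((0.4925680458545685, -0.22847291827201843), (0.06641693413257599, 0.0148483756929636), 15.266693115234375)
```

View pics/s30.png

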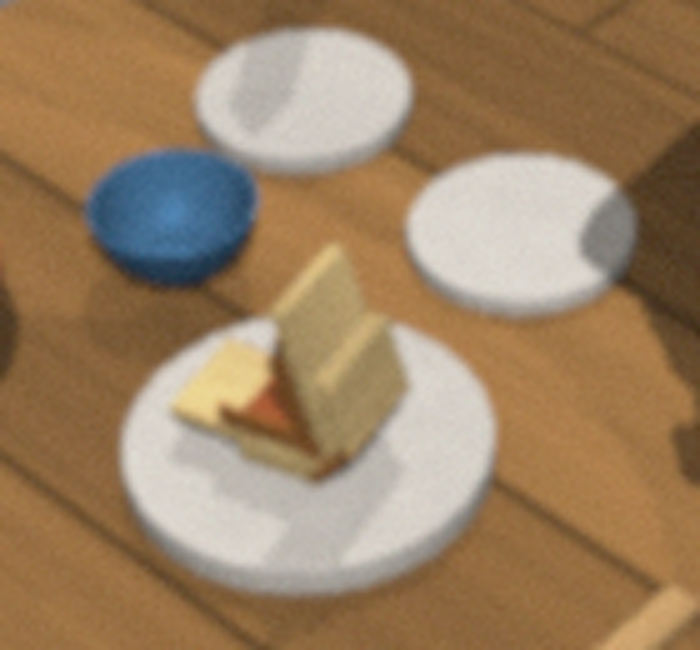

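View pics/t30.png

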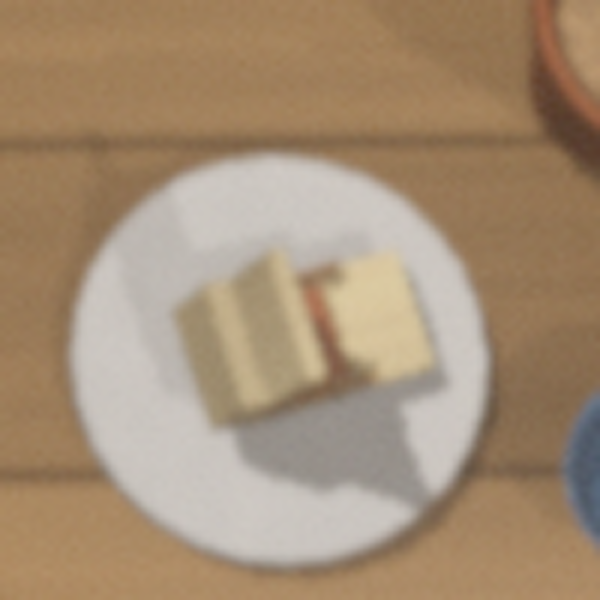

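View pics/full30.png

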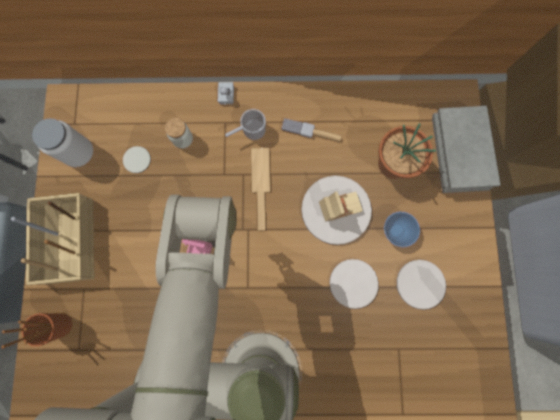

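Run:
```python
from h import *
for n in("scene","top"):
    c=cam(n);w=cloud(c);hsv=cv2.cvtColor(c["frame"],cv2.COLOR_BGR2HSV)
    m=(hsv[...,0]<12)&(hsv[...,1]>110)&(np.hypot(w[...,0]-.493,w[...,1]+.24)<.1)
    print(n,m.sum(),np.percentile(w[m],[10,50,90],axis=0).round(3))
from bench import ticket
print(ticket.hand_in())
```

```text
scene 28 [[ 0.506 -0.256  0.05 ]
 [ 0.513 -0.248  0.052]
 [ 0.519 -0.233  0.056]]
top 13 [[ 0.492 -0.263  0.05 ]
 [ 0.51  -0.259  0.051]
 [ 0.519 -0.256  0.053]]
the job is handed in; nothing more can be done
None
```

The job is done and handed in at about 35 s. The tray stands on foot B near the centre of the large bat, let go, with the tile lying flat on board B.

**What I did**
- My first attempt, pinching board B across its width, only dragged the tray about 23 mm along the bench without tipping it. I released it and changed method.
- I caged board B loosely between the two fingers and pushed the tray over onto its heel. I then let go and moved away. The pictures show it standing there with the tile slid down to the crease.
- I caged board A the same way and tipped the tray onto foot B. The tile toppled onto board B.
- I then pinched board A by its sides, carried the tray level to the bat, set it down and let go.

**Last checks**
- **Position:** the centre of foot B measured about (0.496, -0.242) against the bat centre at (0.493, -0.240). That is roughly 3–4 mm off, with camera calibration good to about 2 mm.
- **Tile:** its top reads about 0.051 m high, where flat on board B should read 0.052 m, so it lies flat. I did not see the ribs directly; smooth face up follows from the observed topple.
- **Bystanders:** none looked moved in the last picture. The arm hid the pink look-alike from above, but it was unchanged in earlier views.
- **Forces:** the largest wrist force I read was about 15 N, while setting the tray down.

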